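# Sort brake hardware into fitted trays

### The job

Four pieces of brake hardware lie loose among the tools: the long return spring, the adjuster strut with the star wheel, the turned pin and the hex nut. Each of the four grey metal trays is just a little longer than one of them: lay every piece in its own tray, flat on the tray floor, centred and lengthways along the tray, so that the longest piece is in the longest tray and so on down to the nut in the shortest. Leave the screwdriver and the oil stone where they lie.

Things in the scene. Friction and masses are not known exactly. Their poses are not given: they have to be found in the camera images.
- spring: Brake return spring, bare metal: a coil with a straight wire and hook at each end, lying; 159 mm long over the hooks (along its y), 14 mm wide, 11 mm high. Origin: middle of its length, on its underside; z up. Grip it across the coil, which is 11 mm wide: it runs from y = -36 to y = +26 mm and from x = -7 to x = +4 mm. About 30 g.
- strut: Brake adjuster strut: a dull rod with a toothed star wheel of 24 mm diameter fixed on it, lying; 127 mm long (along its y), rod 12 mm wide and 10 mm high. Origin: middle of its length, on its underside; z up. The star wheel sits at y = -10 to -6 mm; grip the rod across x on the +y side of the wheel, at about y = +15 mm. About 70 g.
- pin: Plain turned metal pin, bright (it looks nearly white), a round bar with one thinner end, lying; 80 mm long (along its y), 17 mm wide. Origin: middle of its length, on its underside; z up. The part that fingers meet is 12 mm wide and 10 mm high, from y = -29 to y = +39 mm, centred on x = 0; grip across x. About 80 g.
- nut: Hex nut lying flat, bare metal: 22 mm across flats (along its x), 24 mm across corners (along its y), 12 mm high. Origin: centre of its underside; z up. About 35 g.
- tray_a: The longest of four shallow open grey sheet-metal trays fixed on the bench (they differ only in length): 182 mm long and 70 mm wide inside, 188 x 76 mm outside, walls 3 mm thick and 12 mm high (14 mm to the top of the rolled rim), floor 3 mm thick. Origin: centre of its underside, on the bench; x along the 182 mm inside dimension, y along the 70 mm one, z up.
- tray_b: The second longest of four shallow open grey sheet-metal trays fixed on the bench (they differ only in length): 150 mm long and 70 mm wide inside, 156 x 76 mm outside, walls 3 mm thick and 12 mm high (14 mm to the top of the rolled rim), floor 3 mm thick. Origin: centre of its underside, on the bench; x along the 150 mm inside dimension, y along the 70 mm one, z up.
- tray_c: The third longest of four shallow open grey sheet-metal trays fixed on the bench (they differ only in length): 103 mm long and 70 mm wide inside, 109 x 76 mm outside, walls 3 mm thick and 12 mm high (14 mm to the top of the rolled rim), floor 3 mm thick. Origin: centre of its underside, on the bench; x along the 103 mm inside dimension, y along the 70 mm one, z up.
- tray_d: The shortest of four shallow open grey sheet-metal trays fixed on the bench (they differ only in length): 50 mm long and 70 mm wide inside, 56 x 76 mm outside, walls 3 mm thick and 12 mm high (14 mm to the top of the rolled rim), floor 3 mm thick. Origin: centre of its underside, on the bench; x along the 50 mm inside dimension, y along the 70 mm one, z up.
- driver: Small screwdriver with an orange handle, lying; 132 x 22 x 25 mm, length along its y. Origin: middle of its length, on its underside. A tool: it stays where it is.
- stone: Dark grey oil stone, a block 25 x 51 x 13 mm, length along its y. Origin: centre of its underside. A tool: it stays where it is.

How it is judged:
By the outcome, as a careful person would: the job done as asked, in the order asked, and still so for the second after the job is handed in, with the robot touching nothing.
It also fails if it takes over 104 s, if anything falls off the work surface, if the arm or the gripper's body presses on something with over 40 N, if the wrist force passes 120 N, or if a joint passes its speed limit or range.

### The arm

A 6-joint arm with a two-finger parallel gripper is mounted at the origin on a cart in front of the work surface, level with it; the furniture and walls round the work are solid. World frame = base frame: x ahead of the robot, y to its left, z up, the work surface at z = 0. Lengths are in mm, angles in rad, forces in N, time in s.
With the tool pointing down it reaches from about 300 to 825 mm from the base axis. Payload 5.4 kg.
Tool frame: the origin (TCP) lies midway between the tips of the shut fingers; the grasp point (between the pads) lies 19 mm behind it; z points along the fingers, y is the direction in which the jaws open and shut (so a half turn about z gives the same grasp; the last joint's range is limited). The gripper opens to 92 mm and grips with 3 to 60 N. Pads are 20 mm wide; open, the fingers measure 128 mm over their backs; the gripper's body (75 mm by 189 mm) begins 69 mm behind the grasp point.
Start: joints at [1.106, 0.158, 1.597, -0, 1.386, -0.21], TCP at [144.941, 556.416, 214.601] pointing down, gripper open.
Joint ranges: [-2.91, 2.91], [-0.94, 2.29], [0.18, 2.7], [-1.29, 4.43], [0.17, 2.64], [-3, 3]. Speed limits (rad/s): [2.57, 2.57, 3.14, 3.14, 3.14, 3.14].

### API

Orientations are given as a unit quaternion [w, x, y, z].
In Python, from rig import sensors, cams, ticket gives the robot as it stands. The module is installed in compiled form; this text tells all that it offers.
- The arm moves only by the shell command python3 -m jog 'ROWS' [OPENING] [FORCE]. ROWS is JSON, a list of rows, each a list of 6 numbers: the shift along the tool's x, y, z normalised to -1 to 1, where 1 is 200 mm, then the turn, a rotation vector about the tool's x, y, z normalised to -1 to 1, where 1 is 45 degrees. A call has 1 to 5 rows; each row shifts and turns the commanded pose from where the row before left it, along the tool's axes as they then stand; what a row does not reach is not made up. A row lasts 1/12 s, in which the tool goes at most 41.7 mm and 7.16 degrees, less where a joint would pass 70% of its speed; a pose out of reach is approached as far as the arm can. A call with a number of a shift or a turn outside -1 to 1 is refused whole. A call with a gripper value outside its range is refused whole. OPENING is the opening, from 0 (shut) to 1 (fully open), set as the call begins (- or left out, the last holds). The fingers move at their own pace and stop on an object; FORCE is the grip in N (left out, the last holds). Time passes only in rows, so rows that do not move let the fingers close. It gives the time, the measured TCP pose, the force and the opening at its end, in the units of the state.
- sensors.get_obs(): the state, without advancing time (a new reading comes with each control period).
- cams.grab_frame(name): name is "scene" or "top" or "wrist"; returns the picture (384x512x3 uint8, red, green, blue); there is no depth.
- cams.camera_model(name): a dict with "fovy" (degrees; the focal length in pixels is half the picture's height over the tangent of half this angle, whatever the lens; pixels are square), "cx", "cy" (the principal point, pixels), "rvec" (rotation vector, rad) and "tvec" (3), from world to camera coordinates, as OpenCV has them. Camera axes: x right, y down, z forward; pixel columns grow to the right and rows downward; lengths in mm; the calibration is good to about 2 mm. A picture is of the moment at which its call begins: read the wrist's pose just before it. camera_model takes no time and is no camera call; for the wrist camera it gives the pose at the moment of the call.
- ticket.sign_off(): hands the job in, once; it reports no verdict.
Trained networks look in the newest picture that a camera, given by its name, has taken for a name from the list of things; names that differ only in an ending like _2 or _b are one class to them, and where a whole thing is asked for, a point or a joint stands for the part that bears it (a point fixed in the world has none). Each returns a list of dicts, best first, with "score" (0 to 1); they miss things now and then, are a little off and sometimes report something else, mostly with a low value. They report only what shows in the picture. A call takes as long as a camera call.
- cams.outline_of(camera, query): "pixels" (384x512 bool, what is visible of it) and "rect" ([left, top, right, bottom] in pixels, round what is visible of it).
- cams.tip_of(camera, query): "uv" ([column, row] in pixels: a listed point, or the origin of a listed thing).
The state is a dict: "t": time; "joint_pos": joint angles; "qd": joint speeds; "joint_torque": joint torques, N m; "position": TCP position; "tool_rot": TCP orientation; "wrist_force": force on the tool from outside, world axes, zero at the start; "wrist_torque": the same for the moment, N m; "gripper_width": finger opening in mm.
Only numpy, scipy, OpenCV 4.12 (cv2) and the standard library are available. Lean on these libraries where they do the work, as an engineer would, in place of code of your own. Each camera call takes 0.05 s, during which the arm holds its last target.

## Working session

There is one attempt and no reset: what is moved stays moved. The work goes in short steps, Python scripts to look and compute and a shell command to move; the robot and the scene stay as the last step left them, time stands still between calls to the robot, and variables do not carry over. Pictures are saved under pics/ and viewed, and the job is handed in when it is done.

```bash
mkdir -p pics; ls
python3 - <<'E'
from rig import sensors,cams
import cv2,numpy as np
print(sensors.get_obs())
for n in("scene","top","wrist"):
    im=cams.grab_frame(n); cv2.imwrite(f"pics/{n}0.png",cv2.cvtColor(im,cv2.COLOR_RGB2BGR)); print(n,cams.camera_model(n))
E
```

```text
pics
{'t': 0.0, 'joint_pos': array([ 1.10589627e+00,  1.59075585e-01,  1.59822186e+00, -1.57032102e-05,
        1.38620154e+00, -2.10085992e-01]), 'qd': array([-6.91229795e-04,  4.93435032e-04,  2.28313301e-03, -6.13168569e-05,
        3.48801696e-04,  3.05772172e-04]), 'joint_torque': array([-1.72089913e-03, -3.85564506e+01, -3.22110236e+01,  6.99672382e-02,
        3.80244269e-02, -1.10888889e-04]), 'position': array([144.66689924, 555.853894  , 213.6092164 ]), 'tool_rot': array([-3.08333830e-04,  1.27061129e-01,  9.91894430e-01, -9.01952547e-04]), 'wrist_force': array([ 0.58145673,  0.43544497, -0.58184766]), 'wrist_torque': array([ 0.02756505,  0.00950896, -0.05893251]), 'gripper_width': 91.93898819296066}
scene {'fovy': 55.03499070019182, 'cx': 260.13037946257157, 'cy': 195.4186758691012, 'rvec': array([ 2.25466629, -0.86894947,  0.34153516]), 'tvec': array([-406.78053848,  253.44274184,  798.98218826])}
top {'fovy': 54.26846033143982, 'cx': 256.38219561923233, 'cy': 189.78461179414202, 'rvec': array([ 2.09095726, -2.11286046,  0.24287835]), 'tvec': array([ -20.40862031,  517.67918698, 1018.91249974])}
wrist {'fovy': 66.41589194588033, 'cx': 256.81758802358297, 'cy': 190.0002198528649, 'rvec': array([-2.32315099, -1.79408247, -0.22250512]), 'tvec': array([-574.97134184,  -26.03385878,  390.96197962])}
```

View pics/top0.png

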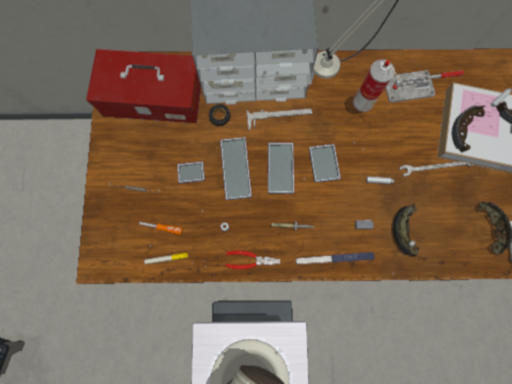

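View pics/scene0.png

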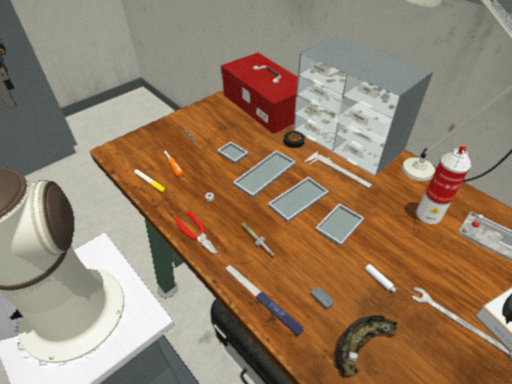

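View pics/wrist0.png

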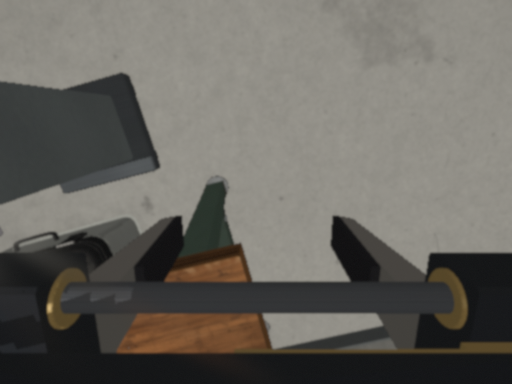

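The top view shows tray_d (191,172), tray_a (236,168), tray_b (281,168), tray_c (325,162). It also shows the nut (224,227), strut (292,225) and pin (380,180), and the faint thin object at (130,187) is probably the spring. The stone is at (364,224) and the driver at (160,228). Next I'll localise them.

```bash
cat > h.py <<'E'
from rig import sensors,cams
import cv2,numpy as np
from scipy.spatial.transform import Rotation as R
def model(n):
    m=cams.camera_model(n); f=192/np.tan(np.radians(m['fovy']/2))
    K=np.array([[f,0,m['cx']],[0,f,m['cy']],[0,0,1]]); Rm=cv2.Rodrigues(np.array(m['rvec'],float))[0]
    return K,Rm,np.array(m['tvec'],float)
def toworld(M,uv,z):
    K,Rm,t=M; uv=np.atleast_2d(np.asarray(uv,float)); d=np.c_[uv,np.ones(len(uv))]@np.linalg.inv(K).T@Rm
    c=-Rm.T@t; s=(z-c[2])/d[:,2]; return c+d*s[:,None]
def proj(M,P):
    K,Rm,t=M; q=(np.atleast_2d(P)@Rm.T+t)@K.T; return q[:,:2]/q[:,2:]
def rect(M,mask,z):
    ys,xs=np.nonzero(mask); W=toworld(M,np.c_[xs,ys],z)[:,:2].astype(np.float32)
    (c,wh,a)=cv2.minAreaRect(W); 
    if wh[0]<wh[1]: wh=wh[::-1]; a+=90
    a=(a+90)%180-90
    return np.round(c,1),np.round(wh,1),round(a,1),W.mean(0).round(1)
def save(n,im,name): cv2.imwrite("pics/"+name,cv2.cvtColor(im,cv2.COLOR_RGB2BGR))
E
python3 - <<'E'
from h import *
Z=dict(spring=5,strut=6,pin=6,nut=6,tray_a=12,tray_b=12,tray_c=12,tray_d=12)
for cam in("top",):
    M=model(cam); im=cams.grab_frame(cam).copy()
    for q in("spring","strut","pin","nut","tray_a"):
        o=cams.outline_of(cam,q)
        for k,d in enumerate(o[:5]):
            print(cam,q,round(d['score'],2),np.round(d['rect']),rect(M,d['pixels'],Z[q]))
        for d in cams.tip_of(cam,q)[:4]:
            print('   tip',np.round(d['uv'],1),round(d['score'],2),toworld(M,d['uv'],0)[0].round(1))
    x=cv2.resize(im[120:260,90:430],None,fx=2.35,fy=2.35,interpolation=cv2.INTER_CUBIC); save(0,x,"topzoom.png")
E
```

```text
tip [137.3 185.2] 0.47 [549.2 336.7   0. ]
top strut 0.74 [356. 222. 375. 231.] (array([ 422.5, -343.6]), array([53.7, 23.8]), 89.4, array([ 422.4, -342.2], dtype=float32))
   tip [289.2 225.3] 0.48 [ 421.7 -122.5    0. ]
   tip [379.8 183.5] 0.64 [ 547. -403.    0.]
   tip [225.4 226.6] 0.59 [419.8  67.2   0. ]
top tray_a 0.92 [219. 134. 255. 199.] (array([600.5,  37.3]), array([195.9,  82.8]), 5.6, array([599.9,  37. ], dtype=float32))
top tray_a 0.9 [175. 162. 206. 186.] (array([586.7, 173.3]), array([77.7, 59.8]), -84.4, array([586.2, 173.2], dtype=float32))
top tray_a 0.8 [268. 144. 294. 194.] (array([ 598.5, -100.7]), array([156.1,  77.1]), -1.0, array([597.3, -99.8], dtype=float32))
top tray_a 0.67 [309. 142. 339. 182.] (array([ 611.8, -233.4]), array([118. ,  83.2]), 5.4, array([ 611.6, -233.8], dtype=float32))
   tip [321.6 163.3] 0.93 [ 613.1 -228.5    0. ]
   tip [275.4 167.6] 0.87 [600.7 -85.4   0. ]
   tip [185.3 172. ] 0.79 [589.5 191.8   0. ]
   tip [233.9 168.7] 0.7 [598.5  42.5   0. ]
```

View pics/topzoom.png

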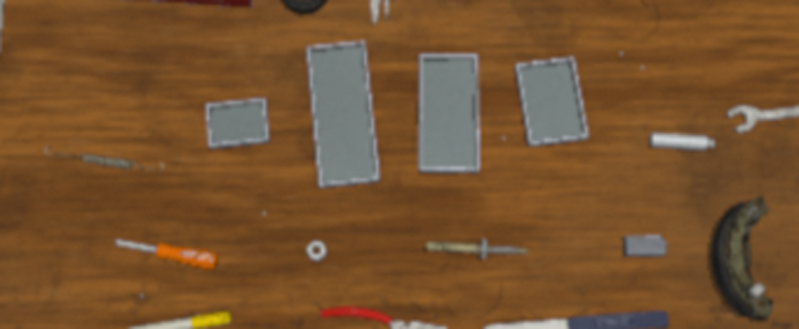

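```bash
cat >> h.py <<'E'
def tool():
    o=sensors.get_obs(); q=o['tool_rot']; return o,R.from_quat([q[1],q[2],q[3],q[0]]),o['position']
def plan(x,y,z,jaw,N=None):
    """identical-rows plan; jaw in deg world (mod 180)"""
    o,Rt,p=tool(); m=Rt.as_matrix(); cur=np.degrees(np.arctan2(m[1,1],m[0,1]))
    d=(jaw-cur+90)%180-90
    j6=o['joint_pos'][5]; j1=o['joint_pos'][0]; j1n=np.arctan2(y,x)
    out=[]
    for dd in (d,d-180*np.sign(d)):
        j6n=j6-np.radians(dd)+(j1n-j1)
        D=np.array([x,y,z])-p
        n=N or int(max(np.ceil(np.linalg.norm(D)/34),np.ceil(abs(dd)/6.5),1))
        Rd=Rt; A=np.zeros((3,3)); st=R.from_rotvec([0,0,-np.radians(dd/n)])
        for k in range(n): A+=Rd.as_matrix(); Rd=Rd*st
        s=np.linalg.solve(A,D)/200
        tilt=np.degrees(np.arccos(-m[2,2]))
        print(f"turn {dd:.1f} j6->{j6n:.2f} n={n} row:",[round(float(v),3) for v in s]+[0,0,round(-dd/n/45,4)],f"dist {np.linalg.norm(D):.0f} tilt {tilt:.2f} cur jaw {cur:.1f}")
    # reported pose
def px(uv,z,cam="wrist"): return toworld(model(cam),uv,z)
E
python3 - <<'E'
from h import *
o,Rt,p=tool(); K,Rm,t=model("wrist"); c=-Rm.T@t
print("cam in tool",Rt.inv().apply(c-p),"axes cam(xyz) in tool",Rt.inv().as_matrix()@Rm.T)
print(np.degrees(2*np.arctan(192/K[0,0])))
plan(549,336,150,-7)
plan(460,336,150,-7)
E
```

```text
cam in tool [  70.48713832    0.93034099 -170.44771037] axes cam(xyz) in tool [[-9.91216859e-04 -9.69094493e-01 -2.46687822e-01]
 [ 9.99999459e-01 -8.83064304e-04 -5.49048460e-04]
 [ 3.14238628e-04 -2.46688233e-01  9.69094844e-01]]
66.41589194588033
turn -82.4 j6->0.67 n=14 row: [-0.164, 0.074, 0.023, 0, 0, np.float64(0.1308)] dist 465 tilt 0.00 cur jaw 75.4
turn 97.6 j6->-2.47 n=16 row: [-0.082, -0.141, 0.02, 0, 0, np.float64(-0.1356)] dist 465 tilt 0.00 cur jaw 75.4
turn -82.4 j6->0.75 n=13 row: [-0.154, 0.049, 0.025, 0, 0, np.float64(0.1409)] dist 390 tilt 0.00 cur jaw 75.4
turn 97.6 j6->-2.39 n=16 row: [-0.055, -0.124, 0.02, 0, 0, np.float64(-0.1356)] dist 390 tilt 0.00 cur jaw 75.4
```

Run:
```python
from h import *
plan(549,325,110,-7,15)
```

```text
turn -82.4 j6->0.66 n=15 row: [-0.156, 0.067, 0.035, 0, 0, np.float64(0.1221)] dist 477 tilt 0.00 cur jaw 75.4
turn 97.6 j6->-2.48 n=15 row: [-0.086, -0.153, 0.035, 0, 0, np.float64(-0.1446)] dist 477 tilt 0.00 cur jaw 75.4
```

```bash
python3 -m jog '[[-0.156,0.067,0.035,0,0,0.122],[-0.156,0.067,0.035,0,0,0.122],[-0.156,0.067,0.035,0,0,0.122],[-0.156,0.067,0.035,0,0,0.122],[-0.156,0.067,0.035,0,0,0.122]]'
python3 -m jog '[[-0.156,0.067,0.035,0,0,0.122],[-0.156,0.067,0.035,0,0,0.122],[-0.156,0.067,0.035,0,0,0.122],[-0.156,0.067,0.035,0,0,0.122],[-0.156,0.067,0.035,0,0,0.122]]'
python3 -m jog '[[-0.156,0.067,0.035,0,0,0.122],[-0.156,0.067,0.035,0,0,0.122],[-0.156,0.067,0.035,0,0,0.122],[-0.156,0.067,0.035,0,0,0.122],[-0.156,0.067,0.035,0,0,0.122]]'
python3 -m jog '[[0,0,0,0,0,0],[0,0,0,0,0,0]]'
```

```text
t: 1.12
position: [314.6, 549.6, 179.2]
tool_rot: [0.0, 0.361, 0.933, 0.0]
wrist_force: [0.5, 0.9, 0.1]
gripper_width: 92.0
t: 1.53
position: [460.6, 465.2, 144.2]
tool_rot: [0.0, 0.572, 0.82, 0.0]
wrist_force: [0.2, 0.9, -0.8]
gripper_width: 92.0
t: 1.95
position: [551.2, 323.1, 109.3]
tool_rot: [0.0, 0.75, 0.661, 0.0]
wrist_force: [-0.4, 1.2, -0.5]
gripper_width: 91.6
t: 2.12
position: [550.4, 323.0, 109.1]
tool_rot: [-0.0, 0.749, 0.662, -0.001]
wrist_force: [0.4, -0.2, 0.0]
gripper_width: 91.9
```

```bash
cat > look.py <<'E'
from h import *
import sys
def look(name,qs,Z={}):
    o,Rt,p=tool(); M=model("wrist"); im=cams.grab_frame("wrist").copy(); save(0,im,name+"_raw.png"); vis=im.copy()
    print("t",o['t'],"p",p.round(1))
    for q in qs:
        z=Z.get(q,6)
        for k,d in enumerate(cams.outline_of("wrist",q)[:4]):
            m=d['pixels']; print(q,k,round(d['score'],2),np.round(d['rect']),"rect",rect(M,m,z))
            cv2.imwrite(f"pics/{name}_{q}{k}.mask.png",m.astype(np.uint8)*255)
            cs,_=cv2.findContours(m.astype(np.uint8),0,2); cv2.drawContours(vis,cs,-1,(255,0,0),1)
        for d in cams.tip_of("wrist",q)[:4]:
            print("   tip",q,round(d['score'],2),np.round(d['uv'],1),toworld(M,d['uv'],0)[0].round(1))
            cv2.circle(vis,tuple(int(round(v)) for v in d['uv']),3,(0,255,0),1)
    v=cv2.resize(vis,None,fx=1.56,fy=1.56,interpolation=cv2.INTER_CUBIC); save(0,v,name+".png")
if __name__=="__main__": look(sys.argv[1],sys.argv[2:],dict(tray_a=13,tray_b=13,tray_c=13,tray_d=13))
E
python3 look.py w1 spring tray_d
```

```text
t 2.1167 p [550.4 323.  109.1]
spring 0 0.56 [237.  80. 250. 206.] rect (array([541.8, 368.2]), array([114.7,  10.3]), 80.9, array([538.7, 345.6], dtype=float32))
   tip spring 0.61 [242.3 165. ] [538.1 348.5   0. ]
tray_d 0 0.79 [281. 282. 341. 353.] rect (array([585.8, 179.3]), array([83.4, 58.7]), -83.7, array([587.2, 163.8], dtype=float32))
   tip tray_d 0.58 [310.5 313.8] [590. 175.   0.]
```

View pics/w1.png

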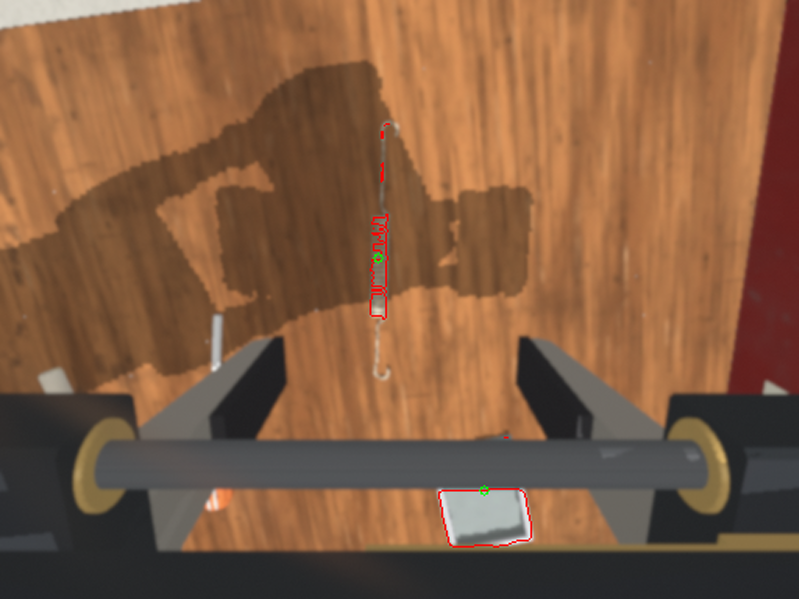

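The wrist view shows the spring along image vertical, with the hook ends at zoomed (388,123) and (380,378) and the coil from (380,215) to (379,318). The longer wire is the upper one, so that is its +y end.

Run:
```python
from h import *
M=model("wrist"); s=1.5625
P=toworld(M,np.array([[388,123],[380,379],[379.5,215],[379,318],[382.5,140],[378.5,360]])/s-0.2,5.5)[:,:2]
print(P.round(1)); print("len",np.linalg.norm(P[0]-P[1]),"coil len",np.linalg.norm(P[2]-P[3]),"coil mid",P[2:4].mean(0))
m=cv2.imread("pics/w1_spring0.mask.png",0)>0; print(M[0][0,0])
im=cv2.imread("pics/w1_raw.png"); c=im[70:250,200:290]; cv2.imwrite("pics/w1c.png",cv2.resize(c,None,fx=3.3,fy=3.3,interpolation=cv2.INTER_CUBIC))
```

```text
[[552.9 427.9]
 [528.  273.5]
 [541.4 377.7]
 [532.8 314.6]
 [548.7 419.3]
 [528.7 286.7]]
len 156.40529989306057 coil len 63.69862385160651 coil mid [537.09523491 346.13189047]
293.3179640944172
```

View pics/w1c.png

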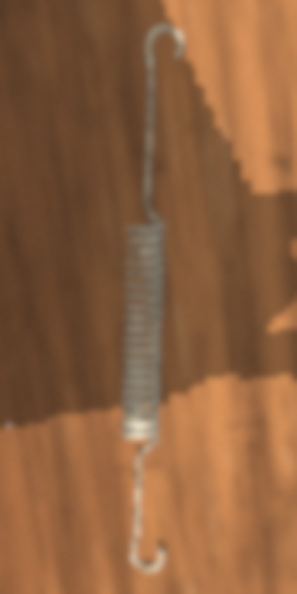

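Run:
```python
from h import *
plan(537.3,346.5,2.5,-8.5,5)
```

```text
turn -1.7 j6->0.72 n=5 row: [0.019, -0.015, 0.108, 0, 0, np.float64(0.0075)] dist 110 tilt 0.04 cur jaw -6.8
turn 178.3 j6->-2.42 n=5 row: [0.031, 0.02, 0.108, 0, 0, np.float64(-0.7925)] dist 110 tilt 0.04 cur jaw -6.8
```

```bash
python3 -m jog '[[0.025,-0.020,0.1,0,0,0.008],[0.025,-0.020,0.1,0,0,0.008],[0.025,-0.020,0.1,0,0,0.008],[0.02,-0.015,0.1,0,0,0.008],[0,0,0.08,0,0,0.006]]' 0.35 20
python3 -m jog '[[0,0,0,0,0,0]]'
python3 - <<'E'
from h import *
plan(537.3,346.5,2.5,-8.5,1)
E
```

```text
t: 2.78
position: [536.0, 347.0, 12.2]
tool_rot: [-0.0, 0.758, 0.653, -0.0]
wrist_force: [-0.0, -0.4, 0.3]
gripper_width: 60.8
t: 2.87
position: [534.1, 345.4, 9.8]
tool_rot: [-0.001, 0.758, 0.653, -0.003]
wrist_force: [-0.5, -0.4, -0.9]
gripper_width: 53.8
turn 0.0 j6->0.72 n=1 row: [0.008, 0.015, 0.036, 0, 0, np.float64(-0.0006)] dist 8 tilt 0.39 cur jaw -8.5
turn -180.0 j6->3.86 n=1 row: [0.008, 0.015, 0.036, 0, 0, np.float64(3.9994)] dist 8 tilt 0.39 cur jaw -8.5
```

```bash
python3 -m jog '[[0.003,0.008,0.02,0,0,0],[0.003,0.003,0.015,0,0,0],[0,0,0,0,0,0]]' 0.35 20
python3 - <<'E'
from h import *
for i in range(1): print(tool()[2])
E
python3 -m jog '[[0,0,0,0,0,0],[0,0,0,0,0,0],[0,0,0,0,0,0],[0,0,0,0,0,0],[0,0,0,0,0,0]]' 0 20
```

```text
t: 3.12
position: [540.9, 346.7, 7.5]
tool_rot: [0.0, 0.758, 0.652, 0.001]
wrist_force: [-0.1, -0.0, -0.2]
gripper_width: 34.4
[540.86742511 346.67301574   7.48830232]
t: 3.53
position: [540.5, 346.3, 7.3]
tool_rot: [0.0, 0.759, 0.652, 0.0]
wrist_force: [-0.2, -0.0, 2.9]
gripper_width: 10.5
```

```bash
python3 -m jog '[[0,0,0,0,0,0],[0,0,0,0,0,0],[0,0,0.022,0,0,0],[0,0,0,0,0,0],[0,0,0,0,0,0]]' 0.25 20
python3 -m jog '[[0,0,0,0,0,0],[0,0,0,0,0,0],[0,0,0,0,0,0],[0,0,0,0,0,0],[0,0,0,0,0,0]]' 0 20
```

```text
t: 3.95
position: [539.5, 345.9, 1.5]
tool_rot: [-0.0, 0.758, 0.652, -0.001]
wrist_force: [-0.4, 0.8, -0.4]
gripper_width: 22.9
t: 4.37
position: [540.0, 346.2, 2.2]
tool_rot: [-0.0, 0.758, 0.652, -0.0]
wrist_force: [0.8, 0.3, 0.0]
gripper_width: 10.7
```

```bash
python3 -m jog '[[0,0,-0.15,0,0,0],[0,0,-0.2,0,0,0],[0,0,-0.15,0,0,0],[0,0,0,0,0,0]]'
python3 - <<'E'
from h import *
plan(510,38,120,-84.5,15)
E
```

```text
t: 4.7
position: [544.8, 348.2, 110.6]
tool_rot: [0.002, 0.758, 0.652, 0.006]
wrist_force: [1.2, -0.7, 0.6]
gripper_width: 10.7
turn -75.8 j6->1.55 n=15 row: [-0.089, 0.068, -0.004, 0, 0, np.float64(0.1124)] dist 312 tilt 0.78 cur jaw -8.7
turn 104.2 j6->-1.59 n=15 row: [-0.083, -0.087, -0.004, 0, 0, np.float64(-0.1543)] dist 312 tilt 0.78 cur jaw -8.7
```

```bash
python3 -m jog '[[-0.089,0.068,-0.004,0,0,0.112],[-0.089,0.068,-0.004,0,0,0.112],[-0.089,0.068,-0.004,0,0,0.112],[-0.089,0.068,-0.004,0,0,0.112],[-0.089,0.068,-0.004,0,0,0.112]]'
python3 -m jog '[[-0.089,0.068,-0.004,0,0,0.112],[-0.089,0.068,-0.004,0,0,0.112],[-0.089,0.068,-0.004,0,0,0.112],[-0.089,0.068,-0.004,0,0,0.112],[-0.089,0.068,-0.004,0,0,0.112]]'
python3 -m jog '[[-0.089,0.068,-0.004,0,0,0.112],[-0.089,0.068,-0.004,0,0,0.112],[-0.089,0.068,-0.004,0,0,0.112],[-0.089,0.068,-0.004,0,0,0.112],[-0.089,0.068,-0.004,0,0,0.112]]'
python3 -m jog '[[0,0,0,0,0,0],[0,0,0,0,0,0],[0,0,0,0,0,0]]'
python3 look.py w2 tray_a spring
```

```text
t: 5.12
position: [575.8, 239.9, 105.8]
tool_rot: [-0.0, 0.883, 0.469, -0.0]
wrist_force: [-0.4, -0.4, 0.0]
gripper_width: 10.5
t: 5.53
position: [562.7, 129.3, 109.9]
tool_rot: [0.0, 0.964, 0.265, -0.0]
wrist_force: [-0.0, -0.4, -0.1]
gripper_width: 10.4
t: 5.95
position: [503.7, 34.9, 113.9]
tool_rot: [0.0, 0.999, 0.048, -0.0]
wrist_force: [0.5, -0.2, 0.1]
gripper_width: 10.6
t: 6.2
position: [504.7, 36.3, 114.2]
tool_rot: [-0.0, 0.999, 0.051, 0.0]
wrist_force: [0.0, 0.4, -0.1]
gripper_width: 10.9
t 6.2 p [504.7  36.3 114.2]
tray_a 0 0.68 [222.   1. 313. 193.] rect (array([584.7,  39.1]), array([159.9,  78.7]), 5.7, array([591.1,  39.9], dtype=float32))
tray_a 1 0.68 [357.   0. 486. 192.] rect (array([598. , -95.1]), array([157.9,  81.5]), -1.1, array([603.3, -95.3], dtype=float32))
tray_a 2 0.61 [ 59.  50. 159. 120.] rect (array([586.7, 175.6]), array([81.8, 58.4]), -85.9, array([587.4, 175.7], dtype=float32))
tray_a 3 0.44 [505. 134. 512. 162.] rect (array([ 566.4, -189.5]), array([27.2,  4.6]), 17.8, array([ 564.2, -190.8], dtype=float32))
   tip tray_a 0.85 [116.7  89.2] [582.7 175.2   0. ]
   tip tray_a 0.81 [410.5 103.4] [597.4 -96.9   0. ]
   tip tray_a 0.61 [266.2  85.4] [599.7  38.5   0. ]
spring 0 0.97 [249.  96. 273. 340.] rect (array([460.6,  31.4]), array([260.7,  21.9]), 5.7, array([457.5,  32.7], dtype=float32))
   tip spring 0.9 [261.3 230.4] [457.6  28.2   0. ]
```

View pics/w2.png

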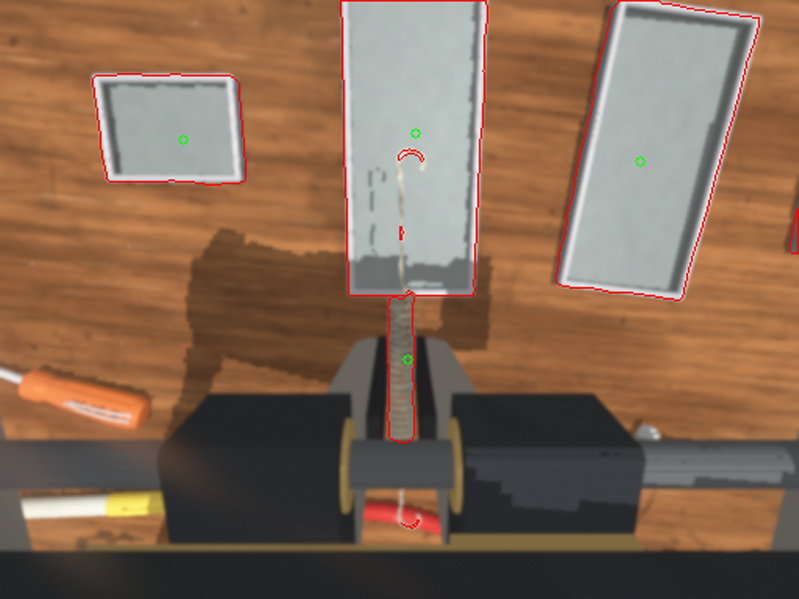

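The wrist view shows the spring held across its coil (zoomed 388-413, 295-440), with the longer wire pointing forward. It also shows tray_a beneath, tray_b on the right and tray_d on the left. Next I'll fit the tray poses and the spring's offset in the hand.

```bash
cat > fit.py <<'E'
from h import *
from scipy.optimize import minimize
def sil(M,x,y,a,L,W=76,H=14,shape=(384,512),S=4):
    c,s=np.cos(np.radians(a)),np.sin(np.radians(a)); P=[]
    for z in (0,H):
        for i,j in((1,1),(1,-1),(-1,-1),(-1,1)):
            u,v=i*L/2,j*W/2; P.append([x+c*u-s*v,y+s*u+c*v,z])
    uv=proj(M,np.array(P)); h=cv2.convexHull(uv.astype(np.float32)).reshape(-1,2)
    return h
def area_iou(M,h,mask):
    m=np.zeros((mask.shape[0],mask.shape[1]),np.uint8)
    big=np.zeros((384*4,512*4),np.uint8); cv2.fillConvexPoly(big,np.round((h+0.5)*64).astype(np.int32),255,shift=4)
    return cv2.resize(big,(512,384),interpolation=cv2.INTER_AREA)/255.
def fit(obs,L,x0):
    def cost(p): return sum(np.abs(area_iou(M,sil(M,*p,L),m)-m)[:clip].sum()/m.sum() for M,m,clip in obs)
    r=minimize(cost,x0,method="Nelder-Mead",options=dict(initial_simplex=[x0,[x0[0]+6,x0[1],x0[2]],[x0[0],x0[1]+6,x0[2]],[x0[0],x0[1],x0[2]+5]],xatol=.05,fatol=1e-4))
    return r.x.round(2),round(r.fun,3)
E
python3 - <<'E'
from fit import *
Mw=model("wrist"); Mt=model("top")
im=cams.grab_frame("top"); tm=[d['pixels'] for d in cams.outline_of("top","tray_a")]
wm=[cv2.imread(f"pics/w2_tray_a{k}.mask.png",0)>0 for k in range(3)]
T=dict(a=(188,600,38,5.6),b=(156,598,-97,-1),c=(109,612,-232,5.4),d=(56,586,175,5)); 
wi=dict(a=0,b=1,d=2)
for n,(L,*x0) in T.items():
    t=max(tm,key=lambda m:np.logical_and(m,area_iou(Mt,sil(Mt,*x0,L),m)>.5).sum())
    print(n,"top",*fit([(Mt,t,384)],L,x0), "wrist",*(fit([(Mw,wm[wi[n]],192)],L,x0) if n in wi else ()))
o,Rt,p=tool()
print(p); s=1.5625
for lab,uv in dict(topend=(411,150),botend=(409,527),coiltop=(400,296),coilbot=(401,440)).items():
    P=toworld(Mw,np.array(uv)/s-.2,p[2]+3.3)[0]; print(lab,P.round(1),"tool",Rt.inv().apply(P-p).round(1))
E
```

```text
a top [600.97  38.57   5.91] 39.145 wrist [598.58  41.16   5.56] 0.023
b top [ 600.19 -100.69    1.1 ] 0.126 wrist [597.47 -96.74  -1.37] 0.02
c top [ 613.37 -235.16    6.41] 0.043 wrist
d top [592.12 174.95   9.82] 3.404 wrist [586.64 177.7    5.66] 0.025
[504.51010381  36.32890657 114.09703188]
topend [582.9  42.5 117.4] tool [78.7  1.8 -3.3]
botend [428.4  26.9 117.4] tool [-76.7   1.7  -3.3]
coiltop [530.4  41.1 117.4] tool [26.3 -2.1 -3.3]
coilbot [470.   34.6 117.4] tool [-34.5  -1.8  -3.3]
```

Run:
```python
from h import *
plan(598.4,40.7,60,-84.4,4)
```

```text
turn -0.2 j6->1.54 n=4 row: [0.117, 0.006, 0.068, 0, 0, np.float64(0.0011)] dist 108 tilt 0.01 cur jaw -84.2
turn 179.8 j6->-1.60 n=4 row: [0.06, 0.169, 0.068, 0, 0, np.float64(-0.9989)] dist 108 tilt 0.01 cur jaw -84.2
```

```bash
python3 -m jog '[[0.117,0.006,0.068,0,0,0.001],[0.117,0.006,0.068,0,0,0.001],[0.117,0.006,0.068,0,0,0.001],[0.117,0.006,0.068,0,0,0.001],[0,0,0,0,0,0]]'
python3 -m jog '[[0,0,0.07,0,0,0],[0,0,0.07,0,0,0],[0,0,0.06,0,0,0],[0,0,0,0,0,0],[0,0,0,0,0,0]]'
python3 - <<'E'
from h import *
plan(598.4,40.7,6,-84.4,2)
E
```

```text
t: 6.97
position: [598.9, 40.6, 56.1]
tool_rot: [-0.0, 0.999, 0.049, -0.002]
wrist_force: [-1.0, 0.2, -0.6]
gripper_width: 10.4
t: 7.38
position: [597.1, 40.6, 19.4]
tool_rot: [-0.0, 0.999, 0.049, -0.001]
wrist_force: [0.6, -0.2, -0.6]
gripper_width: 10.8
turn 0.0 j6->1.54 n=2 row: [0.003, 0.0, 0.034, 0, 0, np.float64(-0.0003)] dist 13 tilt 0.09 cur jaw -84.4
turn -180.0 j6->4.68 n=2 row: [0.003, -0.003, 0.034, 0, 0, np.float64(1.9997)] dist 13 tilt 0.09 cur jaw -84.4
```

```bash
python3 -m jog '[[0.003,0,0.034,0,0,0],[0.003,0,0.033,0,0,0],[0,0,0,0,0,0],[0,0,0,0,0,0]]'
python3 -m jog '[[0,0,0,0,0,0],[0,0,0,0,0,0],[0,0,0,0,0,0],[0,0,0,0,0,0]]' 0.24 20
python3 -m jog '[[0,0,-0.1,0,0,0],[0,0,-0.15,0,0,0],[-0.1,0,-0.15,0,0,0],[-0.1,0,-0.15,0,0,0],[0,0,0,0,0,0]]'
python3 -m jog '[[-0.1,0,0,0,0,0],[-0.1,0,0,0,0,0],[0,0,0,0,0,0],[0,0,0,0,0,0]]' 0.35
python3 look.py w3 spring strut
```

```text
t: 7.72
position: [598.9, 40.6, 6.1]
tool_rot: [-0.0, 0.999, 0.049, -0.0]
wrist_force: [-0.4, -0.8, -0.5]
gripper_width: 11.0
t: 8.05
position: [599.4, 40.5, 6.7]
tool_rot: [0.0, 0.999, 0.049, 0.0]
wrist_force: [0.3, 0.4, 0.3]
gripper_width: 22.3
t: 8.47
position: [561.2, 36.2, 123.1]
tool_rot: [0.001, 0.999, 0.049, 0.005]
wrist_force: [0.1, 0.1, 0.5]
gripper_width: 21.9
t: 8.8
position: [519.3, 32.8, 116.2]
tool_rot: [-0.0, 0.999, 0.048, 0.0]
wrist_force: [0.3, 0.0, 0.3]
gripper_width: 32.4
t 8.8 p [519.3  32.8 116.2]
spring 0 0.75 [251.   6. 264. 174.] rect (array([605.1,  42.3]), array([145.4,  11.8]), 3.9, array([602.3,  42.4], dtype=float32))
   tip spring 0.97 [258.4 101.4] [599.6  40.4   0. ]
```

View pics/w3.png

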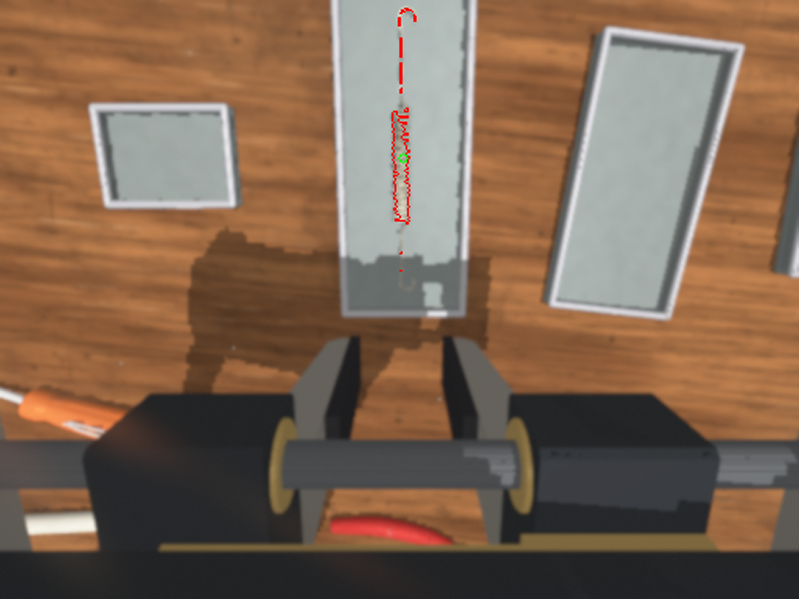

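The spring lies along tray_a on its centre line, with its ends at zoomed (408,10) and (407,290) and clear of the near rim at row ~315. Next I'll check the numbers and plan for the strut.

Run:
```python
from h import *
M=model("wrist"); s=1.5625
P=toworld(M,np.array([[408,10],[407,290]])/s-.2,8.5)[:,:2]; print(P.round(1),P.mean(0).round(1),np.linalg.norm(P[0]-P[1]))
print(toworld(M,np.array([[343,316],[465,316],[332,3],[476,3]])/s-.2,13)[:,:2].round(1))
plan(422,-120,110,2)
plan(350,-128,120,92)
```

```text
[[677.3  45.7]
 [522.4  30.9]] [599.9  38.3] 155.5844401062479
[[503.1  69.1]
 [510.4  -6.6]
 [675.3  86.1]
 [682.6  10.1]]
turn 86.4 j6->-0.31 n=14 row: [-0.07, 0.014, 0.002, 0, 0, np.float64(-0.1372)] dist 182 tilt 0.03 cur jaw -84.4
turn -93.6 j6->2.83 n=15 row: [0.006, 0.068, 0.002, 0, 0, np.float64(0.1386)] dist 182 tilt 0.03 cur jaw -84.4
turn -3.6 j6->1.19 n=7 row: [-0.13, 0.106, -0.003, 0, 0, np.float64(0.0113)] dist 234 tilt 0.03 cur jaw -84.4
turn 176.4 j6->-1.96 n=28 row: [-0.044, -0.047, -0.001, 0, 0, np.float64(-0.14)] dist 234 tilt 0.03 cur jaw -84.4
```

Run:
```python
from h import *
plan(420,-165,110,1,14)
```

```text
turn 85.4 j6->-0.39 n=14 row: [-0.083, 0.027, 0.002, 0, 0, np.float64(-0.1356)] dist 222 tilt 0.03 cur jaw -84.4
turn -94.6 j6->2.75 n=14 row: [0.018, 0.087, 0.002, 0, 0, np.float64(0.1501)] dist 222 tilt 0.03 cur jaw -84.4
```

```bash
python3 -m jog '[[-0.083,0.027,0.002,0,0,-0.136],[-0.083,0.027,0.002,0,0,-0.136],[-0.083,0.027,0.002,0,0,-0.136],[-0.083,0.027,0.002,0,0,-0.136],[-0.083,0.027,0.002,0,0,-0.136]]'
python3 -m jog '[[-0.083,0.027,0.002,0,0,-0.136],[-0.083,0.027,0.002,0,0,-0.136],[-0.083,0.027,0.002,0,0,-0.136],[-0.083,0.027,0.002,0,0,-0.136],[-0.083,0.027,0.002,0,0,-0.136]]'
python3 -m jog '[[-0.083,0.027,0.002,0,0,-0.136],[-0.083,0.027,0.002,0,0,-0.136],[-0.083,0.027,0.002,0,0,-0.136],[-0.083,0.027,0.002,0,0,-0.136],[0,0,0,0,0,0]]' 0.45
python3 -m jog '[[0,0,0,0,0,0],[0,0,0,0,0,0]]'
python3 look.py w4 strut nut
```

```text
t: 9.47
position: [449.3, -18.0, 114.4]
tool_rot: [-0.0, 0.95, 0.313, 0.0]
wrist_force: [0.1, -0.0, 0.5]
gripper_width: 31.9
t: 9.88
position: [415.0, -97.6, 112.5]
tool_rot: [0.0, 0.834, 0.552, 0.0]
wrist_force: [-0.1, 0.3, -0.0]
gripper_width: 32.2
t: 10.3
position: [420.9, -168.8, 111.3]
tool_rot: [0.001, 0.699, 0.715, -0.0]
wrist_force: [0.4, -0.4, 0.1]
gripper_width: 41.5
t: 10.47
position: [419.9, -165.4, 110.7]
tool_rot: [-0.0, 0.7, 0.714, 0.0]
wrist_force: [0.3, 0.8, -0.1]
gripper_width: 41.5
t 10.4667 p [ 419.9 -165.4  110.7]
strut 0 0.71 [243.  79. 271. 220.] rect (array([ 418.5, -129.8]), array([130. ,  23.6]), -88.3, array([ 419.7, -124.3], dtype=float32))
   tip strut 0.6 [254.5 151.5] [ 415.7 -128.7    0. ]
```

View pics/w4.png

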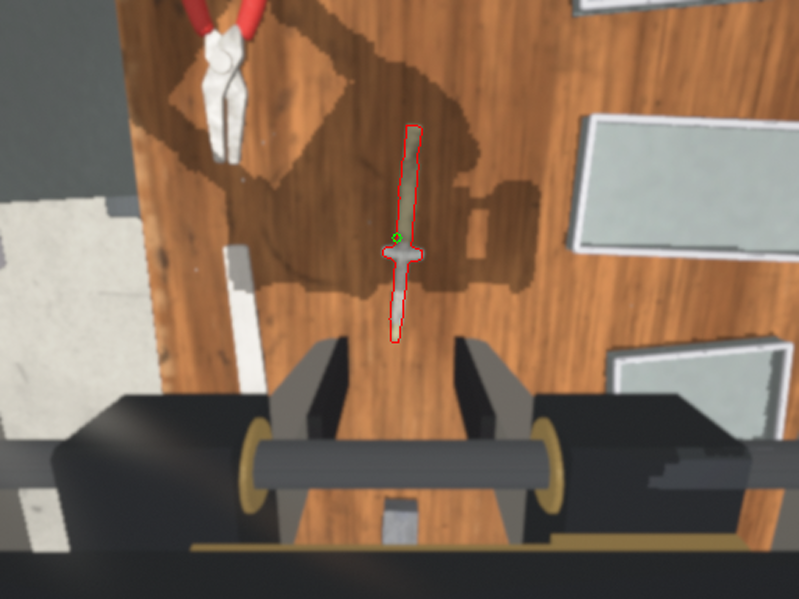

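The strut's ends are at zoomed (414,126) and (395,342), with the star wheel at (403,254). The thick half is toward +y.

Run:
```python
from h import *
M=model("wrist"); s=1.5625
P=toworld(M,np.array([[414,126],[395,342],[403,254],[410.5,180],[406,235]])/s-.2,7)[:,:2]; print(P.round(1))
d=P[0]-P[1]; L=np.linalg.norm(d); u=d/L; print("len",L,"ang",np.degrees(np.arctan2(d[1],d[0])), "wheel at",(P[2]-P[:2].mean(0))@u)
c=P[:2].mean(0); g=c+15*u; print("c",c,"grip",g)
a=np.degrees(np.arctan2(d[1],d[0]))-90
plan(g[0]-0,g[1],50,a,3); print(a)
```

```text
[[ 423.5  -65.1]
 [ 415.1 -194.3]
 [ 418.9 -138. ]
 [ 422.3  -94.7]
 [ 420.5 -126.5]]
len 129.3966721564476 ang 86.24657353704256 wheel at -8.298469054553927
c [ 419.31204408 -129.6950973 ] grip [ 420.29398614 -114.72727215]
turn -5.0 j6->-0.20 n=3 row: [0.084, 0.0, 0.101, 0, 0, np.float64(0.0371)] dist 79 tilt 0.01 cur jaw 1.3
turn 175.0 j6->-3.34 n=3 row: [0.062, 0.107, 0.101, 0, 0, np.float64(-1.2962)] dist 79 tilt 0.01 cur jaw 1.3
-3.753426462957435
```

```bash
python3 -m jog '[[0.084,0.002,0.1,0,0,0.037],[0.084,0.002,0.1,0,0,0.037],[0.084,0.002,0.1,0,0,0.037],[0,0,0,0,0,0],[0,0,0,0,0,0]]'
python3 -m jog '[[0,0,0.1,0,0,0],[0,0,0.1,0,0,0],[0,0,0,0,0,0],[0,0,0,0,0,0],[0,0,0,0,0,0]]'
python3 - <<'E'
from h import *
plan(421.3,-114.7,3,-3.7,1)
E
```

```text
t: 11.13
position: [420.6, -114.6, 50.2]
tool_rot: [-0.001, 0.729, 0.684, -0.0]
wrist_force: [0.9, -0.7, 0.2]
gripper_width: 41.1
t: 11.55
position: [422.6, -116.8, 12.5]
tool_rot: [0.001, 0.73, 0.683, 0.0]
wrist_force: [0.2, 0.4, 0.7]
gripper_width: 41.2
turn 0.1 j6->-0.20 n=1 row: [0.01, -0.007, 0.047, 0, 0, np.float64(-0.0015)] dist 10 tilt 0.15 cur jaw -3.8
turn -179.9 j6->2.94 n=1 row: [0.01, -0.007, 0.047, 0, 0, np.float64(3.9985)] dist 10 tilt 0.15 cur jaw -3.8
```

```bash
python3 -m jog '[[0.008,0,0.025,0,0,0],[0,0,0.02,0,0,0],[0,0,0,0,0,0],[0,0,0,0,0,0],[0,0,0,0,0,0]]'
python3 -m jog '[[0,0,0,0,0,0],[0,0,0,0,0,0],[0,0,0,0,0,0],[0,0,0,0,0,0],[0,0,0,0,0,0]]' 0 25
python3 -m jog '[[0,0,0,0,0,0],[0,0,0,0,0,0]]' 0 25
```

```text
t: 11.97
position: [421.6, -114.0, 1.9]
tool_rot: [0.0, 0.73, 0.684, 0.0]
wrist_force: [0.2, -0.0, 1.1]
gripper_width: 41.3
t: 12.38
position: [421.6, -114.0, 1.8]
tool_rot: [0.0, 0.73, 0.684, 0.0]
wrist_force: [0.4, 0.2, 0.1]
gripper_width: 11.5
t: 12.55
position: [421.6, -114.0, 1.8]
tool_rot: [0.0, 0.73, 0.684, 0.0]
wrist_force: [0.0, -0.4, 0.6]
gripper_width: 11.7
```

```bash
python3 -m jog '[[0,0,-0.15,0,0,0],[0,0,-0.2,0,0,0],[0,0,-0.2,0,0,0],[0,0,0,0,0,0],[0,0,0,0,0,0]]'
python3 - <<'E'
from h import *
plan(505,-98,115,-91.4,15)
E
```

```text
t: 12.97
position: [423.3, -115.0, 114.1]
tool_rot: [0.003, 0.73, 0.684, 0.001]
wrist_force: [0.8, -0.2, -2.0]
gripper_width: 11.5
turn -87.7 j6->1.40 n=15 row: [0.026, 0.017, -0.0, 0, 0, np.float64(0.1299)] dist 83 tilt 0.33 cur jaw -3.7
turn 92.3 j6->-1.74 n=15 row: [-0.014, 0.028, -0.0, 0, 0, np.float64(-0.1368)] dist 83 tilt 0.33 cur jaw -3.7
```

```bash
python3 -m jog '[[0.026,0.017,0,0,0,0.13],[0.026,0.017,0,0,0,0.13],[0.026,0.017,0,0,0,0.13],[0.026,0.017,0,0,0,0.13],[0.026,0.017,0,0,0,0.13]]'
python3 -m jog '[[0.026,0.017,0,0,0,0.13],[0.026,0.017,0,0,0,0.13],[0.026,0.017,0,0,0,0.13],[0.026,0.017,0,0,0,0.13],[0.026,0.017,0,0,0,0.13]]'
python3 -m jog '[[0.026,0.017,0,0,0,0.13],[0.026,0.017,0,0,0,0.13],[0.026,0.017,0,0,0,0.13],[0.026,0.017,0,0,0,0.13],[0.026,0.017,0,0,0,0.13]]'
python3 -m jog '[[0,0,0,0,0,0],[0,0,0,0,0,0],[0,0,0,0,0,0]]'
python3 look.py w5 tray_b strut
```

```text
t: 13.38
position: [443.1, -92.6, 109.4]
tool_rot: [-0.002, 0.88, 0.475, -0.001]
wrist_force: [-0.4, 0.2, 0.0]
gripper_width: 11.5
t: 13.8
position: [473.2, -86.3, 109.2]
tool_rot: [-0.001, 0.971, 0.237, -0.002]
wrist_force: [-0.6, -0.8, -0.9]
gripper_width: 11.9
t: 14.22
position: [502.7, -95.6, 109.1]
tool_rot: [-0.001, 1.0, -0.016, -0.002]
wrist_force: [-0.3, -0.1, -0.9]
gripper_width: 11.9
t: 14.47
position: [502.9, -95.8, 110.4]
tool_rot: [-0.001, 1.0, -0.012, -0.001]
wrist_force: [-0.3, 0.8, -1.3]
gripper_width: 11.6
t 14.4667 p [502.9 -95.8 110.4]
tray_b 0 0.92 [211.   0. 308. 173.] rect (array([589.7, -97.1]), array([142.5,  78.5]), -1.7, array([596.2, -97.2], dtype=float32))
tray_b 1 0.91 [ 30.   0. 166. 198.] rect (array([586.9,  38. ]), array([165.5,  81.6]), 5.5, array([590.6,  38.5], dtype=float32))
tray_b 2 0.77 [360.   0. 464. 135.] rect (array([ 609.2, -230.2]), array([107.5,  83. ]), 6.0, array([ 609.7, -229.6], dtype=float32))
tray_b 3 0.61 [  0. 106.  10. 134.] rect (array([573.4, 128.2]), array([23.8,  7. ]), -13.8, array([570.7, 130.1], dtype=float32))
   tip tray_b 0.97 [406.4  63.6] [ 611.8 -230.1    0. ]
   tip tray_b 0.85 [254.3  82.5] [599.3 -94.5   0. ]
   tip tray_b 0.76 [106.8  87.7] [598.2  39.4   0. ]
strut 0 0.55 [245. 158. 269. 352.] rect (array([424.7, -92.4]), array([217.8,  24.2]), -2.0, array([448.4, -92.7], dtype=float32))
   tip strut 0.87 [252.1 253.4] [430.6 -87.7   0. ]
```

View pics/w5.png

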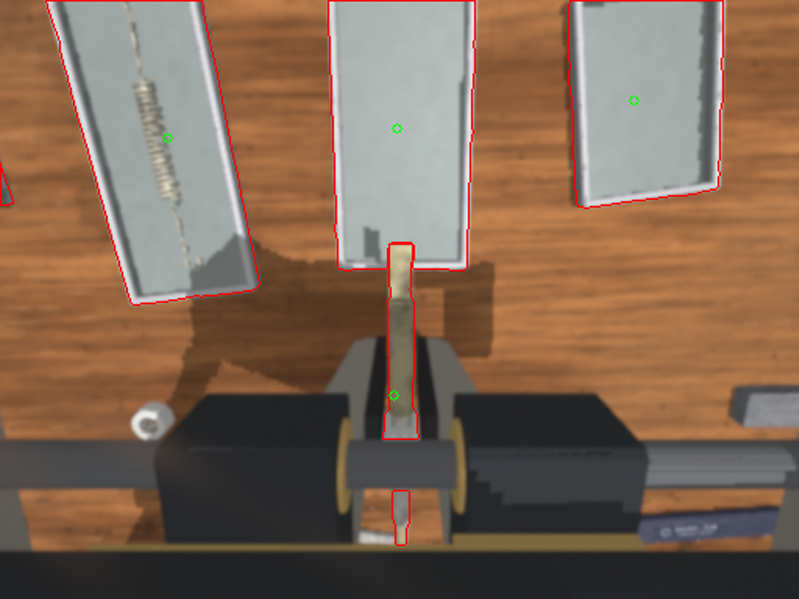

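The view shows the strut gripped on the thick rod, front end at (401,243) and rear tip at (401,545), lined up with tray_b ahead. Trays a and c and the nut at (152,420) are also in view.

Run:
```python
from fit import *
Mw=model("wrist"); s=1.5625; o,Rt,p=tool(); print(p)
for k,L,x0 in((0,156,(598,-97,-1.4)),(1,188,(599,40,5.6)),(2,109,(612,-231,6))):
    print(L,*fit([(Mw,cv2.imread(f"pics/w5_tray_b{k}.mask.png",0)>0,170 if k!=1 else 200)],L,x0))
for lab,uv in dict(front=(401,243),rear=(401,545),m1=(401,320),wheelR=(418,436)).items():
    for z in (4,8):
        P=toworld(Mw,np.array(uv)/s-.2,p[2]+z)[0]; print(lab,z,Rt.inv().apply(P-p).round(1))
```

```text
[503.78457377 -96.12725216 111.68638785]
156 [598.76 -97.67  -1.2 ] 0.032
188 [599.76  40.98   5.44] 0.058
109 [ 611.8  -233.55    6.51] 0.012
front 4 [46.  -1.4 -4. ]
front 8 [46.6 -1.4 -8. ]
rear 4 [-85.6  -1.6  -4. ]
rear 8 [-81.9  -1.6  -8. ]
m1 4 [16.7 -1.4 -4. ]
m1 8 [18.  -1.4 -8. ]
wheelR 4 [-32.6   5.4  -4. ]
wheelR 8 [-30.2   5.3  -8. ]
```

Run:
```python
from h import *
plan(616.7,-99.4,60,-91.3,4)
```

```text
turn 0.2 j6->1.43 n=4 row: [0.141, 0.001, 0.065, 0, 0, np.float64(-0.0009)] dist 124 tilt 0.01 cur jaw -91.5
turn -179.8 j6->4.58 n=4 row: [0.084, -0.199, 0.065, 0, 0, np.float64(0.9991)] dist 124 tilt 0.01 cur jaw -91.5
```

```bash
python3 -m jog '[[0.141,0.001,0.065,0,0,-0.001],[0.141,0.001,0.065,0,0,-0.001],[0.141,0.001,0.065,0,0,-0.001],[0.141,0.001,0.065,0,0,-0.001],[0,0,0,0,0,0]]'
python3 -m jog '[[0,0,0.07,0,0,0],[0,0,0.07,0,0,0],[0,0,0.05,0,0,0],[0,0,0,0,0,0],[0,0,0,0,0,0]]'
python3 - <<'E'
from h import *
plan(616.7,-99.4,5.7,-91.3,2)
E
```

```text
t: 15.13
position: [618.2, -99.4, 55.5]
tool_rot: [-0.001, 1.0, -0.011, -0.002]
wrist_force: [-0.9, -0.0, -0.8]
gripper_width: 11.6
t: 15.55
position: [615.5, -99.6, 21.1]
tool_rot: [-0.0, 1.0, -0.012, -0.001]
wrist_force: [-0.1, 0.2, -0.0]
gripper_width: 11.6
turn 0.0 j6->1.43 n=2 row: [0.003, -0.001, 0.039, 0, 0, np.float64(-0.0004)] dist 15 tilt 0.11 cur jaw -91.3
turn -180.0 j6->4.58 n=2 row: [0.003, -0.004, 0.039, 0, 0, np.float64(1.9996)] dist 15 tilt 0.11 cur jaw -91.3
```

```bash
python3 -m jog '[[0.003,0,0.039,0,0,0],[0.003,0,0.038,0,0,0],[0,0,0,0,0,0],[0,0,0,0,0,0]]'
python3 -m jog '[[0,0,0,0,0,0],[0,0,0,0,0,0]]'
```

```text
t: 15.88
position: [617.5, -99.8, 5.9]
tool_rot: [-0.0, 1.0, -0.012, -0.0]
wrist_force: [0.4, 1.8, -1.2]
gripper_width: 11.8
t: 16.05
position: [618.3, -100.1, 6.8]
tool_rot: [0.0, 1.0, -0.012, 0.0]
wrist_force: [0.2, -0.3, -0.2]
gripper_width: 11.7
```

```bash
python3 -m jog '[[-0.007,0,0.007,0,0,0],[0,0,0,0,0,0],[0,0,0,0,0,0]]'
python3 -m jog '[[0,0,0,0,0,0],[0,0,0,0,0,0],[0,0,0,0,0,0],[0,0,0,0,0,0]]' 0.25
python3 -m jog '[[0,0,-0.1,0,0,0],[0,0,-0.15,0,0,0],[-0.15,0,-0.15,0,0,0],[-0.15,0,-0.15,0,0,0],[-0.15,0,0,0,0,0]]'
python3 -m jog '[[-0.15,0,0,0,0,0],[0,0,0,0,0,0],[0,0,0,0,0,0]]' 0.35
python3 look.py w6 strut tray_c
```

```text
t: 16.3
position: [616.5, -99.9, 5.0]
tool_rot: [-0.0, 1.0, -0.012, -0.0]
wrist_force: [-1.1, -0.1, -0.8]
gripper_width: 11.4
t: 16.63
position: [616.7, -99.9, 5.2]
tool_rot: [0.0, 1.0, -0.012, 0.0]
wrist_force: [-0.7, -0.2, -0.4]
gripper_width: 22.4
t: 17.05
position: [530.9, -99.4, 120.4]
tool_rot: [0.002, 1.0, -0.011, 0.005]
wrist_force: [1.3, -0.6, 0.9]
gripper_width: 23.0
t: 17.3
position: [496.6, -96.9, 113.8]
tool_rot: [-0.0, 1.0, -0.012, -0.0]
wrist_force: [0.4, -0.1, -0.3]
gripper_width: 32.1
t 17.3 p [496.6 -96.9 113.8]
strut 0 0.58 [241.   0. 271. 149.] rect (array([597.5, -98.2]), array([121.4,  25.1]), -9.4, array([604.3, -98. ], dtype=float32))
   tip strut 0.82 [254.2  73. ] [601.7 -95.9   0. ]
   tip strut 0.38 [403.3  55.7] [ 612.9 -229.7    0. ]
tray_c 0 0.93 [209.   0. 303. 166.] rect (array([587.8, -97.1]), array([136.8,  77.8]), -1.2, array([591.1, -96.9], dtype=float32))
tray_c 1 0.73 [360.   0. 461. 125.] rect (array([ 607.5, -230.4]), array([102.8,  81.3]), 6.7, array([ 607.2, -229.8], dtype=float32))
   tip tray_c 0.98 [402.   57.8] [ 611.2 -228.7    0. ]
   tip tray_c 0.75 [105.9  79.8] [599.3  39.6   0. ]
   tip tray_c 0.64 [257.5  76.4] [598.8 -98.8   0. ]
```

View pics/w6.png

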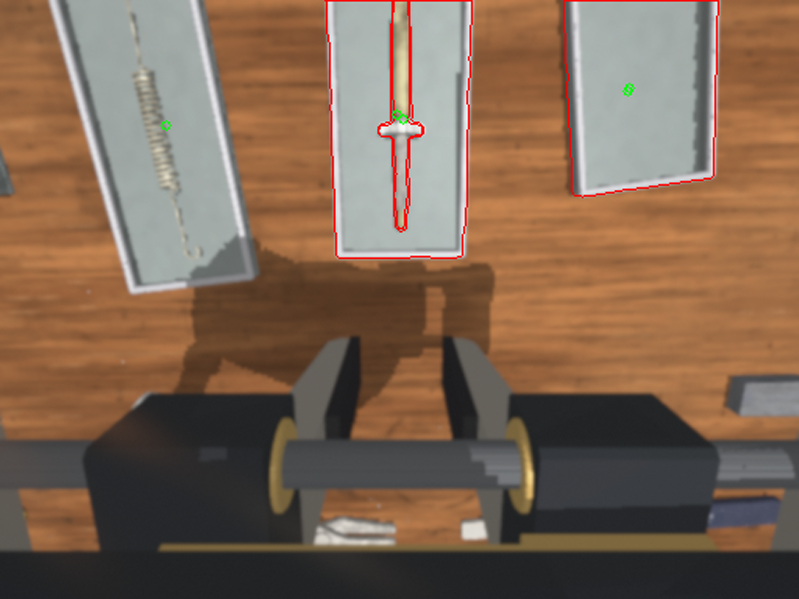

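The strut lies along tray_b on the centre line, with its wheel at (401,129), rear tip at (401,231) and the near rim at row 257. Next is the pin.

Run:
```python
from h import *
M=model("wrist"); s=1.5625
for uv,z in(((401,231),8),((401,129),10),((337,257),13),((463,257),13)): print(toworld(M,np.array(uv)/s-.2,z)[0].round(1))
plan(547,-425,112,-3,15)
```

```text
[537.5 -96.8   8. ]
[595.1 -98.2  10. ]
[523.5 -58.2  13. ]
[ 521.7 -133.6   13. ]
turn 88.3 j6->-0.61 n=15 row: [-0.064, 0.104, 0.001, 0, 0, np.float64(-0.1308)] dist 331 tilt 0.05 cur jaw -91.3
turn -91.7 j6->2.53 n=15 row: [0.098, 0.075, 0.001, 0, 0, np.float64(0.1358)] dist 331 tilt 0.05 cur jaw -91.3
```

```bash
python3 -m jog '[[-0.064,0.104,0,0,0,-0.131],[-0.064,0.104,0,0,0,-0.131],[-0.064,0.104,0,0,0,-0.131],[-0.064,0.104,0,0,0,-0.131],[-0.064,0.104,0,0,0,-0.131]]' 0.45
python3 -m jog '[[-0.064,0.104,0,0,0,-0.131],[-0.064,0.104,0,0,0,-0.131],[-0.064,0.104,0,0,0,-0.131],[-0.064,0.104,0,0,0,-0.131],[-0.064,0.104,0,0,0,-0.131]]'
python3 -m jog '[[-0.064,0.104,0,0,0,-0.131],[-0.064,0.104,0,0,0,-0.131],[-0.064,0.104,0,0,0,-0.131],[-0.064,0.104,0,0,0,-0.131],[-0.064,0.104,0,0,0,-0.131]]'
python3 -m jog '[[0,0,0,0,0,0],[0,0,0,0,0,0],[0,0,0,0,0,0]]'
python3 look.py w7 pin
```

```text
t: 17.97
position: [454.1, -211.0, 113.9]
tool_rot: [0.0, 0.969, 0.246, 0.0]
wrist_force: [-0.8, 0.0, 0.5]
gripper_width: 41.6
t: 18.38
position: [472.1, -331.2, 113.7]
tool_rot: [-0.0, 0.875, 0.484, -0.0]
wrist_force: [0.2, 0.9, -0.7]
gripper_width: 41.4
t: 18.8
position: [546.6, -426.4, 113.3]
tool_rot: [-0.0, 0.723, 0.691, -0.0]
wrist_force: [0.5, -0.4, -0.1]
gripper_width: 41.3
t: 19.05
position: [545.6, -424.3, 113.3]
tool_rot: [-0.001, 0.725, 0.689, 0.0]
wrist_force: [0.4, 0.2, -0.4]
gripper_width: 41.1
t 19.05 p [ 545.6 -424.3  113.3]
pin 0 0.59 [259. 121. 279. 206.] rect (array([ 555.9, -400.1]), array([81.2, 17.9]), 85.9, array([ 556. , -397.2], dtype=float32))
   tip pin 0.85 [267.4 163.7] [ 555.8 -400.3    0. ]
```

View pics/w7.png

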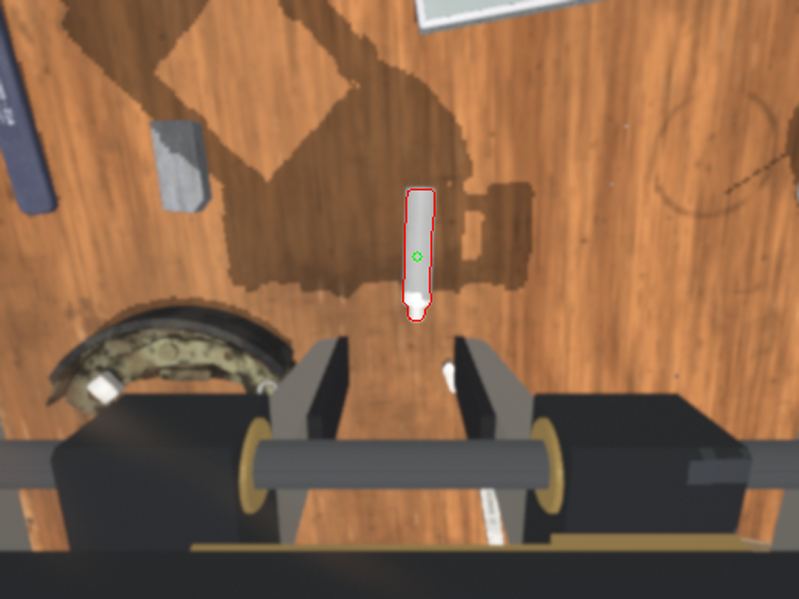

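The pin runs from (420,188) to (417,320) with its thin end down (-y), nothing is near its middle.

Run:
```python
from h import *
plan(557.2,-398.5,50,-4.1,3)
```

```text
turn -1.2 j6->-0.55 n=3 row: [0.044, 0.017, 0.107, 0, 0, np.float64(0.0087)] dist 70 tilt 0.02 cur jaw -2.9
turn 178.8 j6->-3.69 n=3 row: [0.01, 0.069, 0.107, 0, 0, np.float64(-1.3246)] dist 70 tilt 0.02 cur jaw -2.9
```

```bash
python3 -m jog '[[0.044,0.017,0.105,0,0,0.009],[0.044,0.017,0.105,0,0,0.009],[0.044,0.017,0.105,0,0,0.009],[0,0,0,0,0,0],[0,0,0,0,0,0]]'
python3 -m jog '[[0,0,0.1,0,0,0],[0,0,0.09,0,0,0],[0,0,0,0,0,0],[0,0,0,0,0,0],[0,0,0,0,0,0]]'
python3 - <<'E'
from h import *
plan(557.2,-398.5,3,-4.1,1)
E
```

```text
t: 19.62
position: [556.5, -397.8, 50.1]
tool_rot: [-0.001, 0.732, 0.682, -0.0]
wrist_force: [0.7, -0.4, 0.1]
gripper_width: 41.1
t: 20.03
position: [558.2, -400.5, 15.3]
tool_rot: [0.002, 0.732, 0.681, 0.0]
wrist_force: [0.3, 0.5, 0.2]
gripper_width: 41.5
turn 0.0 j6->-0.55 n=1 row: [0.01, -0.006, 0.061, 0, 0, np.float64(-0.0008)] dist 12 tilt 0.18 cur jaw -4.1
turn -180.0 j6->2.59 n=1 row: [0.01, -0.006, 0.061, 0, 0, np.float64(3.9992)] dist 12 tilt 0.18 cur jaw -4.1
```

```bash
python3 -m jog '[[0.004,0,0.035,0,0,0],[0,0,0.023,0,0,0],[0,0,0,0,0,0],[0,0,0,0,0,0],[0,0,0,0,0,0]]'
python3 -m jog '[[0,0,0,0,0,0],[0,0,0,0,0,0],[0,0,0,0,0,0],[0,0,0,0,0,0],[0,0,0,0,0,0]]' 0 25
python3 -m jog '[[0,0,0,0,0,0],[0,0,0,0,0,0]]' 0 25
```

```text
t: 20.45
position: [557.5, -398.3, 1.5]
tool_rot: [0.0, 0.732, 0.681, -0.0]
wrist_force: [-0.8, -0.3, 0.2]
gripper_width: 41.4
t: 20.87
position: [557.5, -398.3, 1.4]
tool_rot: [0.0, 0.732, 0.681, 0.0]
wrist_force: [-1.0, 0.3, 0.8]
gripper_width: 11.5
t: 21.03
position: [557.5, -398.3, 1.4]
tool_rot: [0.0, 0.732, 0.681, 0.0]
wrist_force: [0.3, 0.4, 0.4]
gripper_width: 11.9
```

```bash
python3 -m jog '[[0,0,-0.15,0,0,0],[0,0,-0.2,0,0,0],[0,0,-0.2,0,0,0],[0,0,0,0,0,0],[0,0,0,0,0,0]]'
python3 - <<'E'
from h import *
plan(530,-244,112,-83.6,15)
E
```

```text
t: 21.45
position: [559.2, -400.0, 115.2]
tool_rot: [0.004, 0.732, 0.681, 0.0]
wrist_force: [-0.2, 0.1, -1.0]
gripper_width: 11.7
turn -79.5 j6->1.03 n=15 row: [0.035, -0.045, 0.001, 0, 0, np.float64(0.1178)] dist 159 tilt 0.41 cur jaw -4.1
turn 100.5 j6->-2.11 n=15 row: [0.051, 0.032, 0.001, 0, 0, np.float64(-0.1489)] dist 159 tilt 0.41 cur jaw -4.1
```

```bash
python3 -m jog '[[0.035,-0.045,0,0,0,0.118],[0.035,-0.045,0,0,0,0.118],[0.035,-0.045,0,0,0,0.118],[0.035,-0.045,0,0,0,0.118],[0.035,-0.045,0,0,0,0.118]]'
python3 -m jog '[[0.035,-0.045,0,0,0,0.118],[0.035,-0.045,0,0,0,0.118],[0.035,-0.045,0,0,0,0.118],[0.035,-0.045,0,0,0,0.118],[0.035,-0.045,0,0,0,0.118]]'
python3 -m jog '[[0.035,-0.045,0,0,0,0.118],[0.035,-0.045,0,0,0,0.118],[0.035,-0.045,0,0,0,0.118],[0.035,-0.045,0,0,0,0.118],[0.035,-0.045,0,0,0,0.118]]'
python3 -m jog '[[0,0,0,0,0,0],[0,0,0,0,0,0],[0,0,0,0,0,0]]'
python3 look.py w8 tray_c pin
```

```text
t: 21.87
position: [521.4, -351.9, 108.6]
tool_rot: [-0.002, 0.87, 0.493, -0.001]
wrist_force: [-0.5, -0.3, -0.9]
gripper_width: 11.5
t: 22.28
position: [510.9, -296.2, 108.8]
tool_rot: [-0.002, 0.96, 0.28, -0.001]
wrist_force: [-0.3, -0.2, -0.5]
gripper_width: 11.7
t: 22.7
position: [526.4, -241.9, 108.9]
tool_rot: [-0.001, 0.999, 0.052, -0.002]
wrist_force: [1.2, 1.0, -1.1]
gripper_width: 11.8
t: 22.95
position: [527.0, -243.5, 110.2]
tool_rot: [-0.0, 0.998, 0.056, -0.001]
wrist_force: [0.7, 0.8, -0.7]
gripper_width: 11.9
t 22.95 p [ 527.  -243.5  110.2]
tray_c 0 0.83 [ 53.   0. 155. 188.] rect (array([597. , -98.6]), array([156.3,  82.6]), -1.0, array([599.6, -99.6], dtype=float32))
tray_c 1 0.8 [206.  23. 309. 158.] rect (array([ 611.7, -232.1]), array([111.5,  79.8]), 7.3, array([ 614.4, -231.4], dtype=float32))
tray_c 2 0.61 [  3. 106.  12. 184.] rect (array([542.5, -11.9]), array([69.1, 11.9]), -6.0, array([534.6,  -9.1], dtype=float32))
   tip tray_c 0.83 [106.1  93.7] [598.2 -96.    0. ]
   tip tray_c 0.8 [253.   92.7] [ 613.8 -228.9    0. ]
pin 0 0.58 [243. 169. 272. 282.] rect (array([ 484.9, -246.2]), array([119.7,  28.7]), 5.6, array([ 491.8, -245.5], dtype=float32))
   tip pin 0.74 [261.7 230.8] [ 481.  -252.1    0. ]
```

View pics/w8.png

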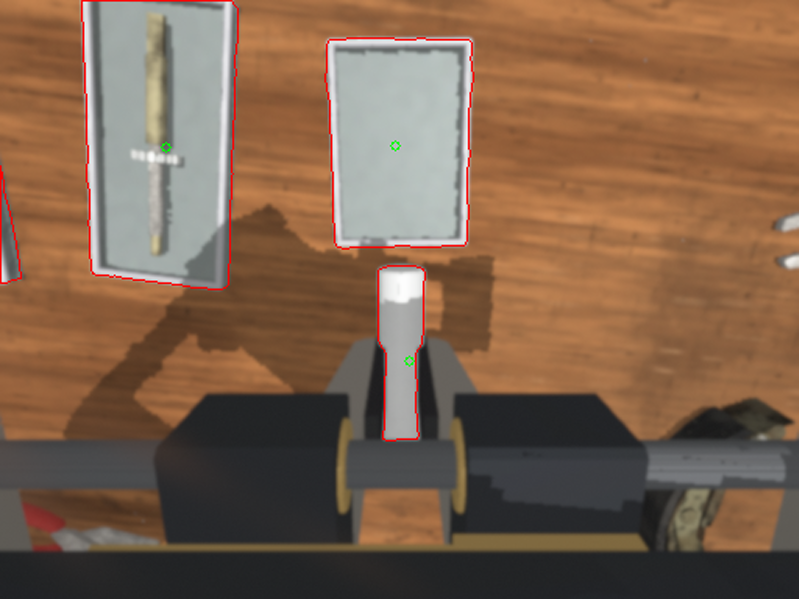

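The pin is held with its front end at (401,267), centred between the pads. Tray_c lies ahead from (327,38) to (467,247), and the strut looks well placed in tray_b.

Run:
```python
from fit import *
Mw=model("wrist"); s=1.5625; o,Rt,p=tool()
x,f=fit([(Mw,cv2.imread("pics/w8_tray_c1.mask.png",0)>0,384)],109,(612,-233,6.4)); print(x,f)
print(*fit([(Mw,cv2.imread("pics/w8_tray_c0.mask.png",0)>0,384)],156,(599,-98,-1.3)))
for z in (5,10,15):
    P=toworld(Mw,np.array((401,267))/s-.2,p[2]+z)[0]; print(z,Rt.inv().apply(P-p).round(1))
    P=toworld(Mw,np.array((401,305))/s-.2,p[2]+z)[0]; print(z,Rt.inv().apply(P-p).round(1))
plan(x[0],x[1]-1.6,60,x[2]-90,3)
```

```text
[ 612.77 -232.39    6.44] 0.035
[598.49 -97.06  -1.32] 0.133
5 [37.5 -1.5 -5. ]
5 [23.1 -1.6 -5. ]
10 [ 38.4  -1.5 -10. ]
10 [ 24.4  -1.6 -10. ]
15 [ 39.4  -1.5 -15. ]
15 [ 25.8  -1.6 -15. ]
turn 0.2 j6->1.09 n=3 row: [0.143, -0.001, 0.085, 0, 0, np.float64(-0.0015)] dist 100 tilt 0.01 cur jaw -83.8
turn -179.8 j6->4.24 n=3 row: [0.106, -0.186, 0.085, 0, 0, np.float64(1.3318)] dist 100 tilt 0.01 cur jaw -83.8
```

```bash
python3 -m jog '[[0.145,0,0.085,0,0,-0.001],[0.145,0,0.085,0,0,-0.001],[0.145,0,0.085,0,0,-0.002],[0,0,0,0,0,0],[0,0,0,0,0,0]]'
python3 -m jog '[[0,0,0.08,0,0,0],[0,0,0.08,0,0,0],[0,0,0.03,0,0,0],[0,0,0,0,0,0],[0,0,0,0,0,0]]'
python3 - <<'E'
from h import *
plan(614,-234.2,5,-83.6,2)
E
```

```text
t: 23.62
position: [613.7, -233.2, 58.0]
tool_rot: [-0.001, 0.998, 0.057, -0.002]
wrist_force: [-0.1, 0.3, -0.0]
gripper_width: 11.8
t: 24.03
position: [614.1, -234.5, 23.4]
tool_rot: [0.0, 0.998, 0.056, 0.0]
wrist_force: [-0.7, -0.2, 0.0]
gripper_width: 11.6
turn 0.0 j6->1.09 n=2 row: [-0.0, -0.001, 0.046, 0, 0, np.float64(-0.0001)] dist 18 tilt 0.05 cur jaw -83.6
turn -180.0 j6->4.24 n=2 row: [-0.001, -0.0, 0.046, 0, 0, np.float64(1.9999)] dist 18 tilt 0.05 cur jaw -83.6
```

```bash
python3 -m jog '[[0,0,0.046,0,0,0],[0,0,0.043,0,0,0],[0,0,0,0,0,0],[0,0,0,0,0,0],[0,0,0,0,0,0]]'
python3 - <<'E'
from h import *
plan(614,-234.2,5,-83.6,1)
E
```

```text
t: 24.45
position: [614.0, -233.8, 4.3]
tool_rot: [-0.0, 0.998, 0.056, -0.0]
wrist_force: [0.6, 0.2, -0.6]
gripper_width: 11.6
turn -0.0 j6->1.09 n=1 row: [-0.0, 0.002, -0.004, 0, 0, np.float64(0.0004)] dist 1 tilt 0.04 cur jaw -83.6
turn 180.0 j6->-2.05 n=1 row: [-0.0, 0.002, -0.004, 0, 0, np.float64(-3.9996)] dist 1 tilt 0.04 cur jaw -83.6
```

```bash
python3 -m jog '[[0,0,0,0,0,0],[0,0,0,0,0,0],[0,0,0,0,0,0],[0,0,0,0,0,0]]' 0.26
python3 -m jog '[[0,0,-0.1,0,0,0],[0,0,-0.15,0,0,0],[-0.1,0,-0.15,0,0,0],[-0.15,0,-0.15,0,0,0],[-0.15,0,0,0,0,0]]'
python3 -m jog '[[-0.1,0,0,0,0,0],[0,0,0,0,0,0],[0,0,0,0,0,0]]' 0.45
python3 look.py w9 pin
```

```text
t: 24.78
position: [614.3, -233.9, 4.6]
tool_rot: [0.0, 0.998, 0.056, 0.0]
wrist_force: [-0.2, 0.6, 0.2]
gripper_width: 23.8
t: 25.2
position: [538.5, -245.4, 121.2]
tool_rot: [0.004, 0.998, 0.057, 0.005]
wrist_force: [0.2, -0.9, 0.1]
gripper_width: 24.0
t: 25.45
position: [515.1, -245.2, 114.2]
tool_rot: [0.0, 0.998, 0.055, 0.0]
wrist_force: [-0.4, -0.2, -0.7]
gripper_width: 40.6
t 25.45 p [ 515.1 -245.2  114.2]
pin 0 0.87 [247.  28. 266. 129.] rect (array([ 612.7, -232.5]), array([83.4, 17.3]), 6.6, array([ 615.8, -232. ], dtype=float32))
   tip pin 0.69 [257.7  83.2] [ 611.1 -234.     0. ]
```

View pics/w9.png

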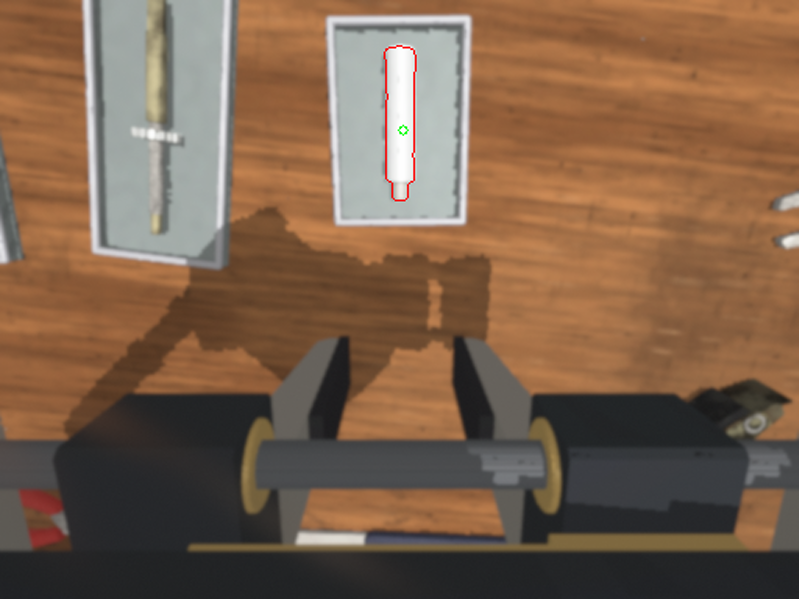

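Run:
```python
from h import *
plan(419,45,112,-3,15)
plan(419,30,112,90,15)
```

```text
turn 80.6 j6->0.16 n=15 row: [0.048, -0.1, 0.001, 0, 0, np.float64(-0.1193)] dist 306 tilt 0.03 cur jaw -83.6
turn -99.4 j6->3.30 n=15 row: [-0.099, -0.061, 0.001, 0, 0, np.float64(0.1473)] dist 306 tilt 0.03 cur jaw -83.6
turn -6.4 j6->1.64 n=15 row: [-0.027, -0.094, 0.001, 0, 0, np.float64(0.0095)] dist 292 tilt 0.03 cur jaw -83.6
turn 173.6 j6->-1.50 n=15 row: [0.136, -0.055, 0.001, 0, 0, np.float64(-0.2571)] dist 292 tilt 0.03 cur jaw -83.6
```

The pin lies centred in tray_c, running (400,45)-(400,200) against the tray's 17-225. Its measured centre and the tray's agree to under 1 mm. Next is the nut.

Run:
```python
from h import *
plan(390,67,105,-84,11)
```

```text
turn -0.4 j6->1.64 n=11 row: [-0.042, -0.147, 0.004, 0, 0, np.float64(0.0009)] dist 337 tilt 0.03 cur jaw -83.6
turn 179.6 j6->-1.51 n=11 row: [0.218, -0.097, 0.004, 0, 0, np.float64(-0.3627)] dist 337 tilt 0.03 cur jaw -83.6
```

```bash
python3 -m jog '[[-0.042,-0.147,0.004,0,0,0.001],[-0.042,-0.147,0.004,0,0,0.001],[-0.042,-0.147,0.004,0,0,0.001],[-0.042,-0.147,0.004,0,0,0.001],[-0.042,-0.147,0.004,0,0,0.001]]'
python3 -m jog '[[-0.042,-0.147,0.004,0,0,0.001],[-0.042,-0.147,0.004,0,0,0.001],[-0.042,-0.147,0.004,0,0,0.001],[-0.042,-0.147,0.004,0,0,0.001],[-0.042,-0.147,0.004,0,0,0.001]]'
python3 -m jog '[[-0.042,-0.147,0.004,0,0,0.001],[0,0,0,0,0,0],[0,0,0,0,0,0],[0,0,0,0,0,0]]'
python3 look.py w10 nut
python3 - <<'E'
import cv2
im=cv2.imread("pics/w10_raw.png"); m=cv2.imread("pics/w10_nut0.mask.png",0)
import numpy as np
ys,xs=np.nonzero(m); cx,cy=int(xs.mean()),int(ys.mean()); print(cx,cy)
cv2.imwrite("pics/w10c.png",cv2.resize(im[cy-25:cy+25,cx-25:cx+25],None,fx=10,fy=10,interpolation=cv2.INTER_CUBIC))
E
```

```text
t: 26.02
position: [457.6, -102.2, 109.8]
tool_rot: [-0.0, 0.999, 0.054, 0.0]
wrist_force: [0.2, -0.2, 1.0]
gripper_width: 41.1
t: 26.43
position: [400.1, 39.7, 106.1]
tool_rot: [-0.0, 0.999, 0.052, 0.0]
wrist_force: [1.0, -0.5, 1.1]
gripper_width: 41.0
t: 26.77
position: [389.6, 66.3, 105.5]
tool_rot: [0.0, 0.999, 0.052, 0.0]
wrist_force: [-0.2, 0.4, 0.5]
gripper_width: 41.4
t 26.7667 p [389.6  66.3 105.5]
nut 0 0.85 [244. 146. 268. 170.] rect (array([419.1,  73.1]), array([23.8, 20.6]), 20.3, array([419.3,  73. ], dtype=float32))
   tip nut 0.63 [255.7 156.8] [419.4  71.8   0. ]
   tip nut 0.51 [ 50.9 134.6] [420.4 262.5   0. ]
254 157
```

View pics/w10.png

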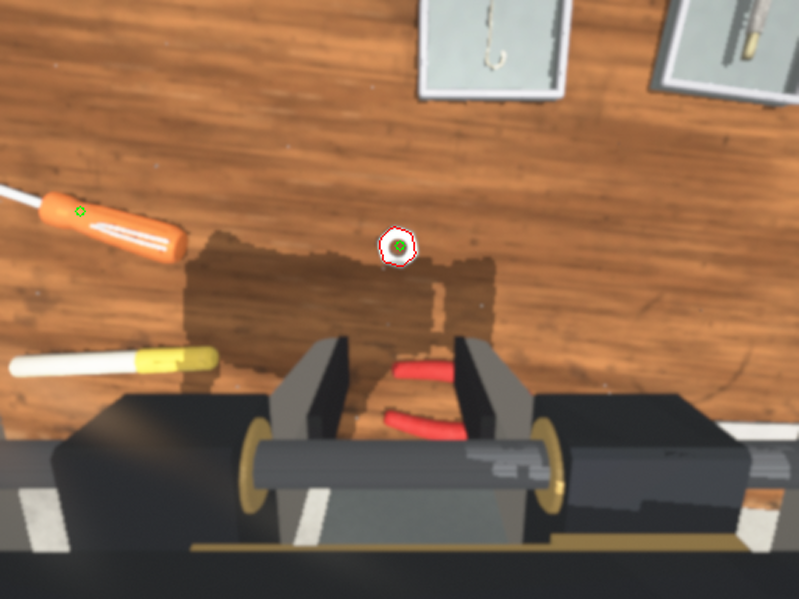

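View pics/w10c.png

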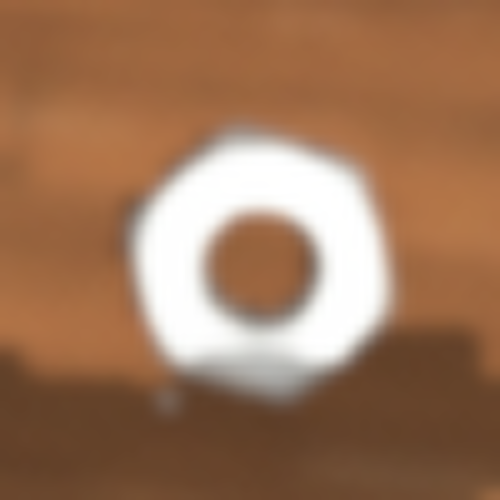

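The nut is at zoomed (398,247), white, with corners about 10° ccw of image up. Turning the jaws 10-11° puts them on the flats, and the red plier handles stay clear.

Run:
```python
from h import *
m=cv2.imread("pics/w10_nut0.mask.png",0)>0; M=model("wrist")
g=cv2.cvtColor(cv2.imread("pics/w10_raw.png"),cv2.COLOR_BGR2GRAY)
cs,_=cv2.findContours(m.astype(np.uint8),0,1); c=max(cs,key=len).reshape(-1,2)
W=toworld(M,c,10)[:,:2]; ctr=cv2.minEnclosingCircle(W.astype(np.float32)); print(ctr)
q=W-W.mean(0); th=np.arctan2(q[:,1],q[:,0]); r=np.hypot(*q.T)
print("mean",W.mean(0),"corner phase deg",np.degrees(np.angle(np.sum(r*np.exp(6j*th))))/6)
plan(420,71.4,50,-73,3)
```

```text
((419.69427490234375, 72.09210968017578), 11.742119789123535)
mean [419.48421907  72.21561169] corner phase deg 16.770983686961124
turn 11.2 j6->1.44 n=3 row: [0.052, -0.001, 0.092, 0, 0, np.float64(-0.0827)] dist 64 tilt 0.02 cur jaw -84.2
turn -168.8 j6->4.58 n=3 row: [0.035, -0.064, 0.092, 0, 0, np.float64(1.2507)] dist 64 tilt 0.02 cur jaw -84.2
```

```bash
python3 -m jog '[[0.052,-0.001,0.092,0,0,-0.083],[0.052,-0.001,0.092,0,0,-0.083],[0.052,-0.001,0.092,0,0,-0.083],[0,0,0,0,0,0],[0,0,0,0,0,0]]'
python3 -m jog '[[0,0,0.08,0,0,0],[0,0,0.08,0,0,0],[0,0,0.03,0,0,0],[0,0,0,0,0,0],[0,0,0,0,0,0]]'
python3 - <<'E'
from h import *
plan(420,71,3,-73.2,1)
E
```

```text
t: 27.33
position: [418.7, 71.7, 49.3]
tool_rot: [-0.0, 0.989, 0.148, -0.001]
wrist_force: [0.5, 0.2, 0.1]
gripper_width: 41.2
t: 27.75
position: [419.7, 72.1, 12.8]
tool_rot: [0.0, 0.989, 0.148, 0.0]
wrist_force: [0.1, 0.6, 0.6]
gripper_width: 41.8
turn -0.3 j6->1.45 n=1 row: [0.0, 0.005, 0.049, 0, 0, np.float64(0.0061)] dist 10 tilt 0.04 cur jaw -72.9
turn 179.7 j6->-1.70 n=1 row: [0.0, 0.005, 0.049, 0, 0, np.float64(-3.9939)] dist 10 tilt 0.04 cur jaw -72.9
```

```bash
python3 -m jog '[[0,0.004,0.025,0,0,0.006],[0,0,0.023,0,0,0],[0,0,0,0,0,0],[0,0,0,0,0,0],[0,0,0,0,0,0]]'
python3 -m jog '[[0,0,0,0,0,0],[0,0,0,0,0,0],[0,0,0,0,0,0],[0,0,0,0,0,0],[0,0,0,0,0,0]]' 0 20
python3 -m jog '[[0,0,0,0,0,0]]' 0 20
python3 -m jog '[[0,0,-0.15,0,0,0],[0,0,-0.2,0,0,0],[0,0,-0.2,0,0,0],[0,0,0,0,0,0],[0,0,0,0,0,0]]'
python3 - <<'E'
from h import *
plan(515,165,112,-84.3,5)
E
```

```text
t: 28.17
position: [419.6, 71.6, 2.5]
tool_rot: [0.0, 0.989, 0.147, 0.0]
wrist_force: [0.8, 1.2, 0.3]
gripper_width: 41.5
t: 28.58
position: [419.6, 71.5, 2.5]
tool_rot: [0.0, 0.989, 0.147, 0.0]
wrist_force: [-0.5, 0.1, 0.8]
gripper_width: 21.3
t: 28.67
position: [419.6, 71.5, 2.5]
tool_rot: [0.0, 0.989, 0.147, 0.0]
wrist_force: [0.1, -0.6, 1.4]
gripper_width: 21.0
t: 29.08
position: [421.8, 71.3, 114.9]
tool_rot: [0.001, 0.989, 0.147, 0.003]
wrist_force: [0.8, 0.2, -1.6]
gripper_width: 21.2
turn -11.2 j6->1.78 n=5 row: [0.111, -0.072, 0.003, 0, 0, np.float64(0.0496)] dist 132 tilt 0.35 cur jaw -73.1
turn 168.8 j6->-1.36 n=5 row: [0.149, 0.122, 0.003, 0, 0, np.float64(-0.7504)] dist 132 tilt 0.35 cur jaw -73.1
```

```bash
python3 -m jog '[[0.111,-0.072,0,0,0,0.05],[0.111,-0.072,0,0,0,0.05],[0.111,-0.072,0,0,0,0.05],[0.111,-0.072,0,0,0,0.05],[0.111,-0.072,0,0,0,0.05]]'
python3 -m jog '[[0,0,0,0,0,0],[0,0,0,0,0,0],[0,0,0,0,0,0]]'
python3 look.py w11 tray_d nut
```

```text
t: 29.5
position: [511.6, 166.5, 109.9]
tool_rot: [0.0, 0.999, 0.048, -0.002]
wrist_force: [-0.0, 0.0, 0.1]
gripper_width: 21.1
t: 29.75
position: [510.8, 165.0, 110.7]
tool_rot: [0.0, 0.999, 0.049, -0.002]
wrist_force: [0.2, -0.4, -0.7]
gripper_width: 21.0
t 29.75 p [510.8 165.  110.7]
tray_d 0 0.87 [354.   0. 472. 211.] rect (array([592.4,  41.9]), array([177.4,  82.5]), 5.6, array([600.3,  42.6], dtype=float32))
tray_d 1 0.78 [206.  75. 300. 140.] rect (array([585.6, 177.3]), array([77. , 57.4]), -84.4, array([587. , 177.7], dtype=float32))
tray_d 2 0.65 [482. 108. 512. 206.] rect (array([558.4, -50.3]), array([89.6, 26.9]), 17.9, array([551. , -57.5], dtype=float32))
   tip tray_d 0.8 [255.9 108.6] [583.9 174.4   0. ]
   tip tray_d 0.58 [403.3 106.5] [599.   39.4   0. ]
nut 0 0.89 [242. 211. 275. 251.] rect (array([463.9, 161.4]), array([44.3, 34.5]), 4.8, array([464.2, 161.7], dtype=float32))
   tip nut 0.91 [259.3 228.1] [466.9 159.5   0. ]
```

View pics/w11.png

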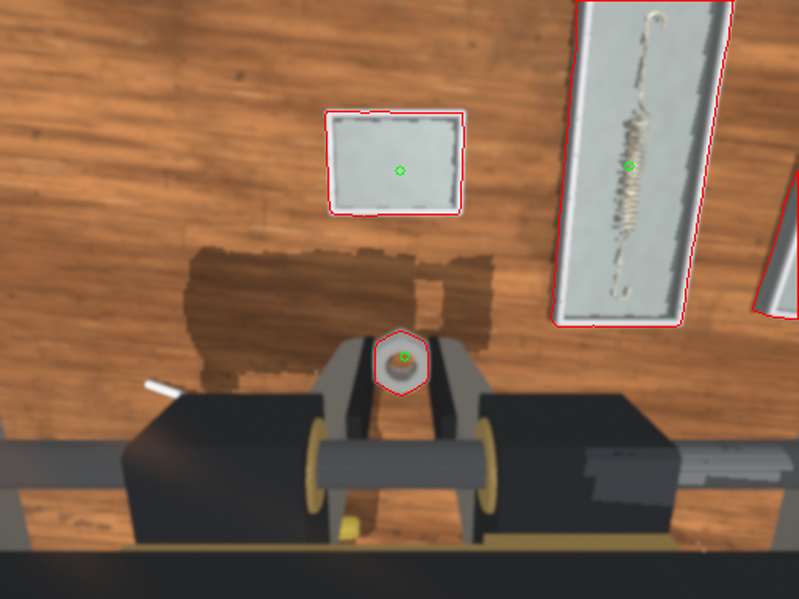

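The nut is held squarely with its corners front and back, centred at (401,362). Tray_d lies straight ahead from (326,110) to (464,215), and the spring lies well in tray_a.

Run:
```python
from fit import *
Mw=model("wrist"); o,Rt,p=tool()
x,f=fit([(Mw,cv2.imread("pics/w11_tray_d1.mask.png",0)>0,384)],56,(587,177,5.6)); print(x,f)
m=cv2.imread("pics/w11_nut0.mask.png",0)>0
for z in(p[2]+4,p[2]+9):
    c=rect(Mw,m,z)[0]; print(rect(Mw,m,z), Rt.inv().apply(np.array([*c,z])-p).round(1))
plan(x[0],x[1]-1.6,60,x[2]-90,3)
```

```text
[587.83 177.53   5.46] 0.021
(array([510.7, 166. ]), array([26.8, 20.9]), 4.7, array([510.9, 166.2], dtype=float32)) [-1.1 -1.2 -4. ]
(array([512.8, 166.2]), array([26. , 20.2]), 4.7, array([512.9, 166.4], dtype=float32)) [ 1.  -1.2 -9. ]
turn -0.1 j6->1.77 n=3 row: [0.128, -0.006, 0.087, 0, 0, np.float64(0.0008)] dist 93 tilt 0.01 cur jaw -84.4
turn 179.9 j6->-1.38 n=3 row: [0.104, 0.161, 0.087, 0, 0, np.float64(-1.3325)] dist 93 tilt 0.01 cur jaw -84.4
```

```bash
python3 -m jog '[[0.128,-0.006,0.087,0,0,0.001],[0.128,-0.006,0.087,0,0,0.001],[0.128,-0.006,0.087,0,0,0],[0,0,0,0,0,0],[0,0,0,0,0,0]]'
python3 -m jog '[[0,0,0.08,0,0,0],[0,0,0.08,0,0,0],[0,0,0.02,0,0,0],[0,0,0,0,0,0],[0,0,0,0,0,0]]'
python3 - <<'E'
from h import *
plan(587.6,176,5.7,-84.5,2)
E
```

```text
t: 30.42
position: [587.6, 176.0, 58.4]
tool_rot: [0.0, 0.999, 0.048, -0.002]
wrist_force: [0.1, -0.4, 0.7]
gripper_width: 20.8
t: 30.83
position: [588.6, 176.5, 25.6]
tool_rot: [-0.0, 0.999, 0.048, 0.001]
wrist_force: [0.3, 0.1, -0.1]
gripper_width: 21.4
turn -0.0 j6->1.77 n=2 row: [-0.003, 0.001, 0.05, 0, 0, np.float64(0.0002)] dist 20 tilt 0.08 cur jaw -84.5
turn 180.0 j6->-1.38 n=2 row: [-0.004, -0.002, 0.05, 0, 0, np.float64(-1.9998)] dist 20 tilt 0.08 cur jaw -84.5
```

```bash
python3 -m jog '[[0,0,0.05,0,0,0],[0,0,0.045,0,0,0],[0,0,0,0,0,0],[0,0,0,0,0,0],[0,0,0,0,0,0]]'
python3 - <<'E'
from h import *
plan(587.6,176,5.6,-84.5,1)
E
```

```text
t: 31.25
position: [588.3, 176.5, 4.9]
tool_rot: [0.0, 0.999, 0.048, -0.0]
wrist_force: [0.3, -0.3, 0.1]
gripper_width: 21.2
turn -0.0 j6->1.77 n=1 row: [-0.004, 0.002, -0.004, 0, 0, np.float64(0.0004)] dist 1 tilt 0.03 cur jaw -84.5
turn 180.0 j6->-1.38 n=1 row: [-0.004, 0.002, -0.004, 0, 0, np.float64(-3.9996)] dist 1 tilt 0.03 cur jaw -84.5
```

```bash
python3 -m jog '[[0,0,0,0,0,0],[0,0,0,0,0,0],[0,0,0,0,0,0],[0,0,0,0,0,0]]' 0.29
python3 -m jog '[[0,0,-0.1,0,0,0],[0,0,-0.15,0,0,0],[-0.1,0,-0.2,0,0,0],[-0.15,0,-0.2,0,0,0],[-0.15,0,-0.1,0,0,0]]'
python3 -m jog '[[-0.1,0,0,0,0,0],[0,0,0,0,0,0],[0,0,0,0,0,0],[0,0,0,0,0,0]]'
python3 look.py w12 nut spring tray_d
python3 - <<'E'
from fit import *
Mw=model("wrist")
for k in range(3):
    m=cv2.imread(f"pics/w12_tray_d{k}.mask.png",0)
    if m is None: continue
    ys,xs=np.nonzero(m); print(k,xs.min(),xs.max(),ys.min(),ys.max())
im=cams.grab_frame("top"); save(0,cv2.resize(im[120:260,90:430],None,fx=2.35,fy=2.35,interpolation=cv2.INTER_CUBIC),"topend.png")
E
```

```text
t: 31.58
position: [588.4, 176.5, 5.1]
tool_rot: [0.0, 0.999, 0.048, -0.0]
wrist_force: [-0.2, 0.1, 0.3]
gripper_width: 27.0
t: 32.0
position: [517.0, 169.4, 149.9]
tool_rot: [-0.0, 0.999, 0.048, 0.003]
wrist_force: [0.6, -0.1, 1.4]
gripper_width: 26.7
t: 32.33
position: [495.8, 167.5, 145.3]
tool_rot: [0.0, 0.999, 0.048, -0.0]
wrist_force: [0.2, -0.4, 0.3]
gripper_width: 26.8
t 32.3333 p [495.8 167.5 145.3]
nut 0 0.81 [249.  77. 267. 102.] rect (array([588.2, 177.4]), array([23.8, 22. ]), 4.9, array([588.7, 177.8], dtype=float32))
   tip nut 0.57 [256.1  90.5] [587.8 178.3   0. ]
spring 0 0.98 [386.  58. 401. 130.] rect (array([597. ,  40.8]), array([68.9, 10.5]), 4.9, array([594.3,  40.7], dtype=float32))
   tip spring 0.8 [392.   96.2] [595.5  38.8   0. ]
tray_d 0 0.8 [467.  22. 512. 186.] rect (array([586. , -53.6]), array([158.4,  47.3]), 17.6, array([573.1, -66.1], dtype=float32))
tray_d 1 0.79 [349.   0. 450. 188.] rect (array([591.4,  42. ]), array([173.8,  82.1]), 5.4, array([598.3,  42.3], dtype=float32))
tray_d 2 0.79 [216.  63. 299. 122.] rect (array([586.2, 177.2]), array([77.4, 56.8]), -84.6, array([586.9, 177.3], dtype=float32))
   tip tray_d 0.93 [256.4  93. ] [585.4 177.8   0. ]
   tip tray_d 0.84 [390.3  92.9] [598.5  41.2   0. ]
   tip tray_d 0.43 [390.9  94.8] [596.7  40.2   0. ]
0 465 511 23 185
1 347 449 0 185
2 217 297 60 121
```

View pics/w12.png

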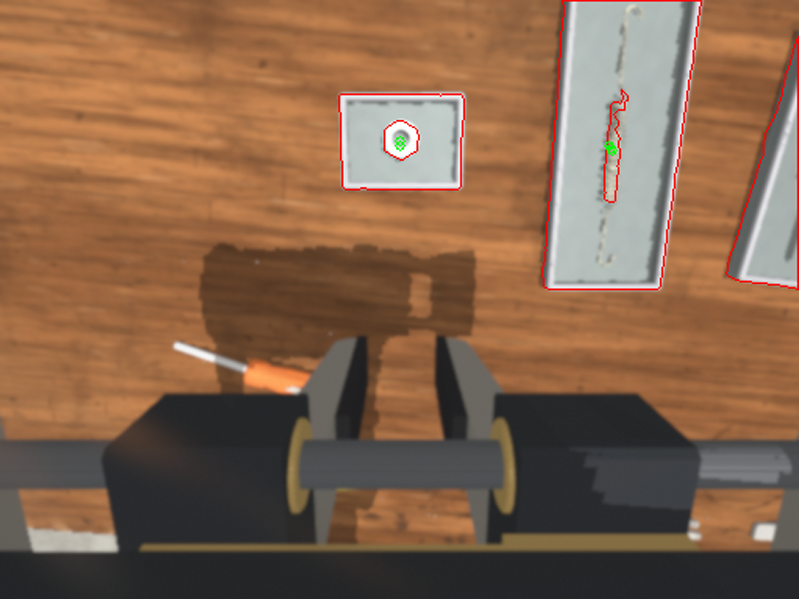

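View pics/topend.png

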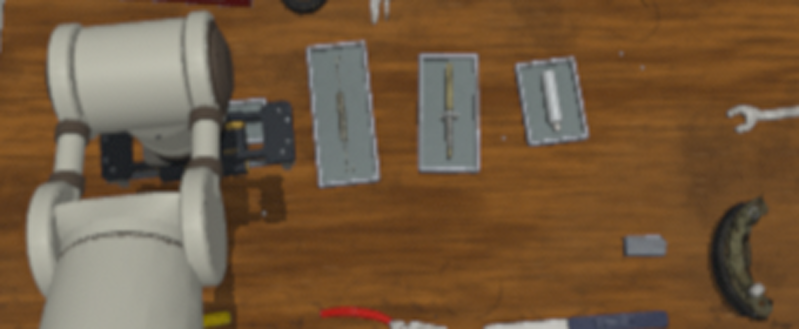

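The last wrist view shows the nut central in tray_d at (401,140), against the tray's 340-463 × 93-188. The top view shows the spring, strut and pin centred lengthways in trays a, b and c, the stone unmoved, and the gripper raised clear.

```bash
python3 -m jog '[[0,0,0,0,0,0],[0,0,0,0,0,0]]'; python3 -c "
from rig import ticket
print(ticket.sign_off())"
```

```text
t: 32.9
position: [495.4, 167.5, 145.7]
tool_rot: [0.0, 0.999, 0.048, -0.0]
wrist_force: [-0.2, -0.2, 0.4]
gripper_width: 26.3
the job is handed in; nothing more can be done
None
```

All four pieces are in their own trays, and I handed the job in at about 33 s of the 104 s allowed. The order was spring in tray_a, strut in tray_b, pin in tray_c, nut in tray_d.

**Placement:** the wrist camera put each piece within about 0–3 mm of its tray's centre, lengthways along the tray. The pin and nut were within about 1 mm, and the spring and strut within about 2–3 mm. "Flat on the floor" rests on the gripper height at release and how each piece looked afterwards, as there is no depth measurement.

**Forces:** wrist-force readings stayed under about 3 N throughout.

**Tools:** the screwdriver and the oil stone were never touched. At the end the stone was where it started. The screwdriver was only partly in view, so I did not measure it again.

**Disagreements:**
- The wrist camera read about 1.5 mm to one side of where the gripped pieces had to be. I corrected the tray positions for that.
- The first spring grip was about 5 mm too high, so I opened, lowered and gripped again before lifting.
- In the last view the network outlined only part of the spring. The picture itself shows the whole spring inside its tray.

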